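# Pan of towel pegs into the lidded peg box

## Robot

A 7-joint arm with a two-finger parallel gripper is mounted at the origin on the work surface. World frame = base frame: x ahead of the robot, y to its left, z up, the work surface at z = 0. Lengths are in m, angles in rad, forces in N, time in s.
With the tool pointing down it reaches from about 0.4 to 0.85 m from the base axis. Payload 10.4 kg.
Tool frame: the origin (TCP) lies on the centre line of the jaws, within the pads' length; the fingertips stand 22 mm ahead of it and the grasp point (between the pads) lies 3 mm ahead of it (arm.tip_reach is the distance from the TCP to the fingertips, in m); z points along the fingers, y is the line along which they close (so a half turn about z gives the same grasp; the last joint's range is limited). The gripper opens to 85 mm and grips with 20 to 120 N. Pads are 22 mm wide; open, the fingers measure 114 mm over their backs; the gripper's body (76 mm by 85 mm) begins 54 mm behind the grasp point. The pads swing forward as they close: fully open they stand 13 mm farther back than shut.
Start: joints at [1.252, 0.332, -0.065, 1.46, 0.022, 1.35, -0.088], TCP at [0.182, -0.598, 0.219] pointing down, gripper open.
Joint ranges: [-2.6, 2.6], [-0.5, 2.12], [-1.47, 1.34], [0.16, 2.42], [-1.27, 4.41], [0.06, 2.06], [-2.6, 2.6]. Speed limits (rad/s): [2.22, 2.22, 2.79, 2.79, 3.14, 3.14, 3.14].

## Interface

Orientations are given as [roll, pitch, yaw] about the fixed x, y, z axes, in that order (R = Rz(yaw) Ry(pitch) Rx(roll)).
In Python, from rig import get_obs, imaging, arm gives the robot as it stands.
- The arm moves only by the shell command python3 -m handwheel 'ROWS' [FORCE]. ROWS is JSON, a list of rows, each a list of 7 numbers: the finger opening in cm, from 0 to 8.54, then the shift along the tool's x, y, z in cm, then the turn, a rotation vector about the tool's x, y, z in rad. A call has 1 to 8 rows; each row shifts and turns the commanded pose from where the row before left it, along the tool's axes as they then stand; what a row does not reach is not made up. A row lasts 1/8 s, in which the tool goes at most 62.5 mm and 10.7 degrees, less where a joint would pass 70% of its speed; a pose out of reach is approached as far as the arm can. A call is refused whole if a number of a shift passes 6.25 or a number of a turn 0.188, either way. A call with a gripper value outside its range is refused whole. The fingers move at their own pace and stop on an object; FORCE is the grip in N (left out, the last holds). Time passes only in rows, so rows that do not move let the fingers close. It gives the time, the measured TCP pose, the force, the opening and the grip force at its end, in the units of the state.
- get_obs(): the state, without advancing time (a new reading comes with each control period).
- imaging.snapshot(name): name is "scene" or "top" or "wrist"; returns a dict with "img" (400x640x3 uint8, blue, green, red), "intrinsics" (3x3 intrinsics, pixels), "origin" and "attitude" of the camera in the world. Camera axes: x right, y down, z forward; pixel columns grow to the right and rows downward; lengths in m; the calibration is good to about 2 mm. A picture is of the moment at which its call begins. There is no depth.
- arm.finish_job(): hands the job in; it is judged then, once.
Trained networks look in a picture, given as the dict that the camera call returned (one of the last four; its "shot" number tells which), for a name from the list of things; names that differ only in an ending like _2 or _b are one class to them, and where a whole thing is asked for, a point or a joint stands for the part that bears it (a point fixed in the world has none). Each returns a list of dicts, best first, with "score" (0 to 1); they miss things now and then, are a little off and sometimes report something else, mostly with a low value. They report only what shows in the picture. A call takes as long as a camera call. They do not tell look-alikes from the thing itself.
- imaging.regions_of(picture, query): "mask" (400x640 bool, what is visible of it) and "centre" ([column, row] in pixels, amid what is visible of it).
The state is a dict: "clock": time; "joint_pos": joint angles; "qvel": joint speeds; "effort": joint torques, N m; "eef_pos": TCP position; "eef_rot": TCP orientation; "wrist_force": force on the tool from outside, world axes, zero at the start; "torque": the same for the moment, N m; "grip_width": finger opening in m; "grasp_force": force on a finger pad.
Only numpy, scipy, OpenCV 4.12 (cv2) and the standard library are available. Lean on these libraries where they do the work, as an engineer would, in place of code of your own. Each camera call takes 0.05 s, during which the arm holds its last target. There are 200 camera calls.

## Task

Put the big beach-towel pegs away: gather every stray peg from the bench onto the flat steel pan beside those already on it, then carry the whole load level, without spilling, over to the peg box and tip it in with the pan (the box's hinged lid must have been lifted right open by then). Then set the empty pan flat back in the middle of its rubber mat and swing the lid gently down until it is fully shut, leaving the nail brush, ramekin, mug and jar where they stand.

Things in the scene. Friction and masses are not known exactly. Their poses are not given: they have to be found in the camera images.
- pegbox: white open-topped box, fixed to the bench, 210 (x) x 270 (y) x 90 mm high, walls 5 mm; origin at the centre of its underside, x towards the lid's hinge (away from the robot), z up. It may stand left or right of the robot.
- lid (a joint): hinge of the box's timber lid (210 x 270 x 8 mm, 0.25 kg): 0 shut, 1.7 rad right open on its stop. The hinge runs along the box's y at its far upper edge; the lid's front edge rises and swings away from the robot. The hinge is stiff: the lid stays at any angle; moving it takes about 2 to 4 N at the handle.
- lid_handle (a point): middle of the lid's handle: a round dark steel bar, 12 mm thick, parallel to the hinge, 120 mm long on posts at its two ends, its axis 40 mm off the lid's outer face, 10 mm from the lid's front edge and 200 mm from the hinge (with the lid shut, 138 mm above the bench). Its turning frame is the lid's.
- lid_hinge (a point): middle of the lid's hinge axis, 90 mm above the bench
- mat: black rubber mat, fixed, 280 (x) x 240 (y) x 4 mm thick, parking place of the pan; origin at the centre of its underside. It may lie left or right of the robot, on the side away from the box.
- pan: flat steel pan, floor 220 (x) x 180 (y) mm and 4 mm thick, 0.3 kg, with upright rims to 26 mm above its underside along both sides and the back, the front edge (+x) open and smooth; origin at the centre of its underside, z up when level. The floor is smooth: pegs slide off the front when it is tipped front-down by 35 degrees or more.
- pan_grip (a point): middle of the pan's handle, 60 mm behind the pan's origin, 95 mm above its underside: a wooden bar, 78 mm (pan's x) x 22 mm wide (y) x 26 mm tall, lying lengthwise above the back part on a bracket at the back edge; it spans the pan's x -112 to -34 mm, z 82 to 108 mm.
- pan_lip (a point): middle of the pan's open front edge, 110 mm in front of the pan's origin, on the pan's floor
- peg1: wooden beach-towel peg, rigid and closed, 110 x 20 x 18 mm, 30 g, smooth; origin at the centre of its underside, x along its length, z across its 18 mm. Starts astray on the bench between box and mat, lying roughly across the robot's view; may be absent.
- peg2: wooden beach-towel peg, rigid and closed, 110 x 20 x 18 mm, 30 g, smooth; origin at the centre of its underside, x along its length, z across its 18 mm. Starts astray on the bench between box and mat, lying roughly across the robot's view; may be absent.
- peg3: wooden beach-towel peg, rigid and closed, 110 x 20 x 18 mm, 30 g, smooth; origin at the centre of its underside, x along its length, z across its 18 mm. Starts astray on the bench between box and mat, lying roughly across the robot's view; may be absent.
- peg4: wooden beach-towel peg, rigid and closed, 110 x 20 x 18 mm, 30 g, smooth; origin at the centre of its underside, x along its length, z across its 18 mm. Starts on the back part of the pan, across it, under the handle; may be absent.
- peg5: wooden beach-towel peg, rigid and closed, 110 x 20 x 18 mm, 30 g, smooth; origin at the centre of its underside, x along its length, z across its 18 mm. Starts on the back part of the pan, across it, under the handle; may be absent.
- brush: wooden nail brush, 95 x 42 x 34 mm, on the bench beyond the pegs; not to be disturbed; origin at the centre of its underside
- ramekin: white ceramic ramekin, 84 mm across, 45 mm high, beyond the pegs; not to be disturbed; origin at the centre of its underside. Beyond it, along the bench's far edge from x = 0.78 m, stands a fixed wire basket 70 mm high with a spray bottle (190 mm tall), a scraper and a tin in it.
- mug: blue mug, 80 mm across, 85 mm high, at one side; not to be disturbed; origin at the centre of its underside
- jar: closed glass jar, 72 mm across, 100 mm high, at one side; not to be disturbed; origin at the centre of its underside
Not all that is in view belongs to the job. Leave any yellow look-alike of the peg2 alone. Leave any yellow look-alike of the peg5 alone.

How it is judged:
On the way, in this order (a step that is already met when the one before it is completed fails the run):
1. the pan is lifted off the mat, level, with every peg on it (height (world z) of pan above 0.03 m and angle between pan's own z axis and vertical below 0.25 rad and x of peg1 in the frame of pan between -0.115 and 0.115 m and y of peg1 in the frame of pan between -0.09 and 0.09 m and z of peg1 in the frame of pan between -0.005 and 0.07 m and x of peg2 in the frame of pan between -0.115 and 0.115 m and y of peg2 in the frame of pan between -0.09 and 0.09 m and z of peg2 in the frame of pan between -0.005 and 0.07 m and x of peg3 in the frame of pan between -0.115 and 0.115 m and y of peg3 in the frame of pan between -0.09 and 0.09 m and z of peg3 in the frame of pan between -0.005 and 0.07 m and x of peg4 in the frame of pan between -0.115 and 0.115 m and y of peg4 in the frame of pan between -0.09 and 0.09 m and z of peg4 in the frame of pan between -0.005 and 0.07 m and x of peg5 in the frame of pan between -0.115 and 0.115 m and y of peg5 in the frame of pan between -0.09 and 0.09 m and z of peg5 in the frame of pan between -0.005 and 0.07 m), for 0.2 s.
2. the pan has its front edge at the open box, level, with every peg still aboard (or, if knocked off on the way, in the box already) (horizontal distance between pan_lip and pegbox below 0.16 m and height (world z) of pan above 0.07 m and angle between pan's own z axis and vertical below 0.3 rad and value of joint lid above 1.2 rad and ((x of peg1 in the frame of pan between -0.115 and 0.115 m and y of peg1 in the frame of pan between -0.09 and 0.09 m and z of peg1 in the frame of pan between -0.005 and 0.07 m) or (x of peg1 in the frame of pegbox between -0.106 and 0.106 m and y of peg1 in the frame of pegbox between -0.136 and 0.136 m and z of peg1 in the frame of pegbox between -0.005 and 0.085 m)) and ((x of peg2 in the frame of pan between -0.115 and 0.115 m and y of peg2 in the frame of pan between -0.09 and 0.09 m and z of peg2 in the frame of pan between -0.005 and 0.07 m) or (x of peg2 in the frame of pegbox between -0.106 and 0.106 m and y of peg2 in the frame of pegbox between -0.136 and 0.136 m and z of peg2 in the frame of pegbox between -0.005 and 0.085 m)) and ((x of peg3 in the frame of pan between -0.115 and 0.115 m and y of peg3 in the frame of pan between -0.09 and 0.09 m and z of peg3 in the frame of pan between -0.005 and 0.07 m) or (x of peg3 in the frame of pegbox between -0.106 and 0.106 m and y of peg3 in the frame of pegbox between -0.136 and 0.136 m and z of peg3 in the frame of pegbox between -0.005 and 0.085 m)) and ((x of peg4 in the frame of pan between -0.115 and 0.115 m and y of peg4 in the frame of pan between -0.09 and 0.09 m and z of peg4 in the frame of pan between -0.005 and 0.07 m) or (x of peg4 in the frame of pegbox between -0.106 and 0.106 m and y of peg4 in the frame of pegbox between -0.136 and 0.136 m and z of peg4 in the frame of pegbox between -0.005 and 0.085 m)) and ((x of peg5 in the frame of pan between -0.115 and 0.115 m and y of peg5 in the frame of pan between -0.09 and 0.09 m and z of peg5 in the frame of pan between -0.005 and 0.07 m) or (x of peg5 in the frame of pegbox between -0.106 and 0.106 m and y of peg5 in the frame of pegbox between -0.136 and 0.136 m and z of peg5 in the frame of pegbox between -0.005 and 0.085 m))), for 0.1 s.
3. the pan is tipped over the open box (horizontal distance between pan_lip and pegbox below 0.16 m and angle between pan's own z axis and vertical above 0.4 rad and value of joint lid above 1.2 rad), for 0.1 s.
At the end, for the whole second after the job is handed in: every peg lies inside the box, the lid is shut (under 0.06 rad), and the pan rests flat on its mat with its centre within 50 mm of the mat's centre (x of peg1 in the frame of pegbox between -0.106 and 0.106 m and y of peg1 in the frame of pegbox between -0.136 and 0.136 m and z of peg1 in the frame of pegbox between -0.005 and 0.085 m and x of peg2 in the frame of pegbox between -0.106 and 0.106 m and y of peg2 in the frame of pegbox between -0.136 and 0.136 m and z of peg2 in the frame of pegbox between -0.005 and 0.085 m and x of peg3 in the frame of pegbox between -0.106 and 0.106 m and y of peg3 in the frame of pegbox between -0.136 and 0.136 m and z of peg3 in the frame of pegbox between -0.005 and 0.085 m and x of peg4 in the frame of pegbox between -0.106 and 0.106 m and y of peg4 in the frame of pegbox between -0.136 and 0.136 m and z of peg4 in the frame of pegbox between -0.005 and 0.085 m and x of peg5 in the frame of pegbox between -0.106 and 0.106 m and y of peg5 in the frame of pegbox between -0.136 and 0.136 m and z of peg5 in the frame of pegbox between -0.005 and 0.085 m and value of joint lid below 0.06 rad and horizontal distance between pan and mat below 0.05 m and height (world z) of pan below 0.012 m and angle between pan's own z axis and vertical below 0.08 rad and linear speed of pan below 0.03 m/s); the robot touches nothing.
It fails at once if a bystander is moved more than 50 mm (distance of any of brush, ramekin, mug, jar from where it was at the start of the episode above 0.05 m).
It fails at once if the lid is slammed: it meets its shut stop faster than 1.2 rad/s (value of joint lid below 0.15 rad and velocity of joint lid below -1.2 rad/s).
It fails at once if the pan, lifted and with pegs on it, is tilted more than 0.4 rad away from the box (height (world z) of pan above 0.06 m and horizontal distance between pan_lip and pegbox above 0.22 m and angle between pan's own z axis and vertical above 0.4 rad and ((x of peg1 in the frame of pan between -0.115 and 0.115 m and y of peg1 in the frame of pan between -0.09 and 0.09 m and z of peg1 in the frame of pan between -0.005 and 0.07 m) or (x of peg2 in the frame of pan between -0.115 and 0.115 m and y of peg2 in the frame of pan between -0.09 and 0.09 m and z of peg2 in the frame of pan between -0.005 and 0.07 m) or (x of peg3 in the frame of pan between -0.115 and 0.115 m and y of peg3 in the frame of pan between -0.09 and 0.09 m and z of peg3 in the frame of pan between -0.005 and 0.07 m) or (x of peg4 in the frame of pan between -0.115 and 0.115 m and y of peg4 in the frame of pan between -0.09 and 0.09 m and z of peg4 in the frame of pan between -0.005 and 0.07 m) or (x of peg5 in the frame of pan between -0.115 and 0.115 m and y of peg5 in the frame of pan between -0.09 and 0.09 m and z of peg5 in the frame of pan between -0.005 and 0.07 m))).
Of peg1, peg2, peg3 only 2 to 3 are there at a start; the rules pass over those that are not, and their reading is None.
Of peg4, peg5 only 1 to 2 are there at a start; the rules pass over those that are not, and their reading is None.
At some moment in a run one of peg1, peg2, peg3, peg4, peg5 may be knocked a few centimetres aside while the robot is not near it.
It also fails if it takes over 200 s, if anything falls off the work surface, if the arm or the gripper's body presses on something with over 40 N, if the wrist force passes 120 N, or if a joint passes its speed limit or range.

## Working session

There is one attempt and no reset: what is moved stays moved. The work goes in short steps, Python scripts to look and compute and a shell command to move; the robot and the scene stay as the last step left them, time stands still between calls to the robot, and variables do not carry over. Pictures are saved under pics/ and viewed, at most 14 in all, crops included, and the job is handed in when it is done.

```bash
ls; mkdir -p pics; cat > h.py <<'E'
import numpy as np, cv2
from rig import get_obs, imaging, arm
from scipy.spatial.transform import Rotation as R
def att(p):
    a=np.array(p["attitude"],float)
    return a if a.shape==(3,3) else R.from_euler('xyz',a).as_matrix()
def unproj(p,px,z):
    K=np.array(p["intrinsics"]);d=att(p)@np.linalg.inv(K)@np.array([px[0],px[1],1.])
    o=np.array(p["origin"]);return o+d*(z-o[2])/d[2]
def proj(p,X):
    c=att(p).T@(np.array(X)-np.array(p["origin"]));u=np.array(p["intrinsics"])@c;return u[:2]/u[2]
def maskpose(p,m,z):
    ys,xs=np.nonzero(m);K=np.array(p["intrinsics"])
    P=np.array([unproj(p,(x,y),z)[:2] for x,y in zip(xs[::2],ys[::2])]).astype(np.float32)
    (c,s,a)=cv2.minAreaRect(P*1000)
    if s[0]<s[1]: a+=90;s=s[::-1]
    return np.round(np.array(c)/1000,3),np.round(np.array(s)/1000,3),round(((a+90)%180)-90,1)
def tool():
    o=get_obs();return np.array(o["eef_pos"]),R.from_euler('xyz',o["eef_rot"])
E
python3 - <<'E'
from h import *
print({k:np.round(v,3) for k,v in get_obs().items()})
for n in("top","scene"):
    p=imaging.snapshot(n);cv2.imwrite(f"pics/{n}0.png",p["img"]);print(n,np.array(p["attitude"]).shape,np.round(p["origin"],3))
    if n=="top":
        for q,z in [("pegbox",.09),("lid",.098),("mat",.004),("pan",.02),("peg1",.018),("brush",.034),("ramekin",.045),("mug",.085),("jar",.1)]:
            for r in imaging.regions_of(p,q): print(q,round(r["score"],2),np.round(r["centre"]),*maskpose(p,r["mask"],z))
E
```

```text
pics
{'clock': np.float64(0.0), 'joint_pos': array([ 1.252,  0.333, -0.065,  1.461,  0.022,  1.35 , -0.088]), 'qvel': array([ 0.002,  0.   ,  0.   ,  0.   , -0.001,  0.001, -0.002]), 'effort': array([-0.0000e+00, -6.2545e+01,  4.9000e-02, -3.9160e+01,  1.6000e-02,
        1.0000e-02,  0.0000e+00]), 'eef_pos': array([ 0.182, -0.597,  0.218]), 'eef_rot': array([-3.14 ,  0.   ,  0.296]), 'wrist_force': array([ 0.298, -0.764,  0.048]), 'torque': array([ 0.031, -0.03 , -0.039]), 'grasp_force': np.float64(0.0), 'grip_width': np.float64(0.085)}
top (3,) [ 0.404 -0.015  1.298]
pegbox 0.75 [410. 200.] [ 0.507 -0.287] [0.282 0.211] -86.8
lid 0.98 [410. 201.] [ 0.506 -0.29 ] [0.277 0.216] -86.6
lid 0.15 [371. 143.] [ 0.697 -0.15 ] [0.087 0.04 ] 74.2
mat 0.97 [265. 200.] [0.526 0.297] [0.279 0.244] 1.3
pan 0.73 [237. 190.] [0.528 0.302] [0.217 0.185] 2.2
peg1 0.76 [287. 255.] [0.316 0.124] [0.101 0.021] 74.2
peg1 0.73 [330. 170.] [ 0.605 -0.014] [0.103 0.021] -76.0
peg1 0.72 [251. 209.] [0.467 0.264] [0.079 0.021] -85.8
peg1 0.7 [399. 271.] [ 0.263 -0.263] [0.106 0.023] 17.7
peg1 0.51 [315. 218.] [0.442 0.019] [0.099 0.014] 69.6
peg1 0.48 [235. 257.] [0.297 0.305] [0.102 0.018] 33.6
peg1 0.45 [325. 202.] [ 0.515 -0.012] [0.115 0.027] -83.4
peg1 0.43 [242. 218.] [0.436 0.309] [0.107 0.018] -85.6
brush 0.56 [369. 141.] [ 0.713 -0.158] [0.092 0.045] 72.4
brush 0.52 [248. 208.] [0.466 0.261] [0.07  0.018] -88.6
brush 0.47 [317. 217.] [0.441 0.019] [0.105 0.019] 70.2
ramekin 0.7 [283. 134.] [0.732 0.143] [0.076 0.072] -16.4
mug 0.72 [164. 225.] [0.393 0.529] [0.114 0.089] 64.3
mug 0.21 [266. 199.] [0.517 0.278] [0.27  0.229] 0.4
jar 0.87 [477. 213.] [ 0.472 -0.515] [0.094 0.072] -72.9
scene (3,) [1.341 0.247 0.854]
```

View pics/top0.png

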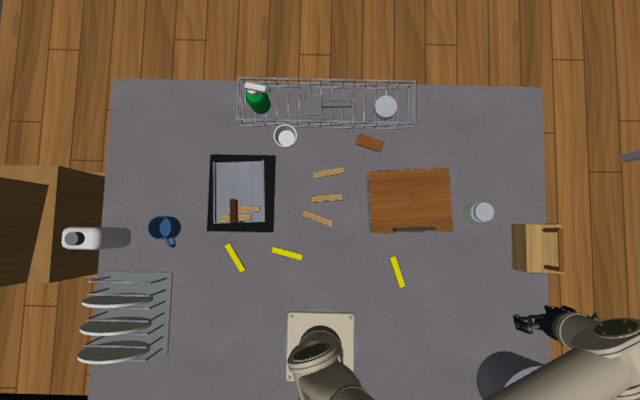

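View pics/scene0.png

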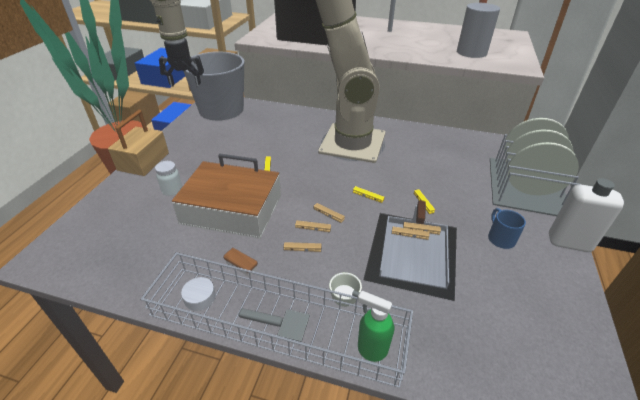

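```bash
cat >> h.py <<'E'
def plan(pts,step=5.0,pre=True):
    """pts: list of (x,y,z,yaw_deg or full rpy) waypoints; prints tool-frame rows without opening"""
    p,r=tool();cmd=p;out=[]
    for w in pts:
        tp=np.array(w[:3]);tr=R.from_euler('xyz',[np.pi,0,np.radians(w[3])]) if len(w)==4 else R.from_euler('xyz',w[3:])
        rv=(r.inv()*tr).as_rotvec();n=max(1,int(np.ceil(max(np.linalg.norm(tp-p)*100/step,np.linalg.norm(rv)/.18))))
        for i in range(n):
            d=r.inv().apply((tp-p)/n)*100
            row=[round(float(v),1)+0. for v in d]+[round(float(v),3)+0. for v in rv/n]
            out.append(row);r=r*R.from_rotvec(rv/n)
        p=tp
    for k in range(0,len(out),8):print("; ".join(str(q) for q in out[k:k+8]))
E
python3 - <<'E'
from h import *
print([a for a in dir(arm) if a[0]!='_'])
p=imaging.snapshot("top")
img=p["img"].astype(int);g=img.max(2)
# dark handle near lid front
sub=(g[222:235,385:445]<75);ys,xs=np.nonzero(sub);print("handle px",xs.min()+385,xs.max()+385,ys.mean()+222,unproj(p,(xs.mean()+385,ys.mean()+222),.138),unproj(p,(xs.min()+385,ys[xs==xs.min()].mean()+222),.138),unproj(p,(xs.max()+385,ys[xs==xs.max()].mean()+222),.138))
plan([(.24,-.5,.30,17),(.405,-.29,.30,93.4)])
E
```

```text
['PlanningError', 'finish_job', 'tip_reach']
handle px 393 435 228.5530303030303 [ 0.41258137 -0.29175448  0.138     ] [ 0.40957275 -0.22538704  0.138     ] [ 0.41595627 -0.35934796  0.138     ]
[2.8, -2.6, -2.7, 0.0, 0.0, 0.0]; [2.8, -2.6, -2.7, 0.0, 0.0, 0.0]; [2.8, -2.6, -2.7, 0.0, 0.0, 0.0]; [2.7, -1.9, 0.0, 0.0, 0.0, -0.167]; [3.0, -1.4, 0.0, 0.0, 0.0, -0.167]; [3.2, -0.9, 0.0, 0.0, 0.0, -0.167]; [3.3, -0.4, 0.0, 0.0, 0.0, -0.167]; [3.3, 0.2, 0.0, 0.0, 0.0, -0.167]
[3.3, 0.7, 0.0, 0.0, 0.0, -0.167]; [3.1, 1.3, 0.0, 0.0, 0.0, -0.167]; [2.8, 1.8, 0.0, 0.0, 0.0, -0.167]
```

```bash
python3 -m handwheel '[[6,2.8,-2.6,-2.7,0,0,0],[6,2.8,-2.6,-2.7,0,0,0],[6,2.8,-2.6,-2.7,0,0,0],[6,2.7,-1.9,0,0,0,-0.167],[6,3.0,-1.4,0,0,0,-0.167],[6,3.2,-0.9,0,0,0,-0.167],[6,3.3,-0.4,0,0,0,-0.167],[6,3.3,0.2,0,0,0,-0.167]]' 30
python3 -m handwheel '[[6,3.3,0.7,0,0,0,-0.167],[6,3.1,1.3,0,0,0,-0.167],[6,2.8,1.8,0,0,0,-0.167],[6,0,0,0,0,0,0]]'
python3 - <<'E'
from h import *
p=imaging.snapshot("wrist");cv2.imwrite("pics/w1.png",p["img"]);print(np.round(p["origin"],3))
for r in imaging.regions_of(p,"lid_handle"): print(r["score"],r["centre"],maskpose(p,r["mask"],.1))
print(proj(p,[.4126,-.2923,.138]))
E
```

```text
clock: 1.6
eef_pos: [0.3425, -0.3674, 0.3003]
eef_rot: [3.141, 0.0, 1.136]
wrist_force: [-0.6, -0.5, -1.1]
grip_width: 0.0599
grasp_force: 0.0
clock: 2.1
eef_pos: [0.4057, -0.2868, 0.3004]
eef_rot: [3.141, 0.0, 1.638]
wrist_force: [0.1, -0.7, 0.5]
grip_width: 0.0601
grasp_force: 0.0
[ 0.4   -0.216  0.455]
0.66 [399.3, 164.2] (array([ 0.506, -0.29 ]), array([0.267, 0.208]), -86.6)
0.45 [545.9, 89.0] (array([ 0.659, -0.167]), array([0.081, 0.047]), 72.2)
[323.06270611 187.07834882]
```

View pics/w1.png

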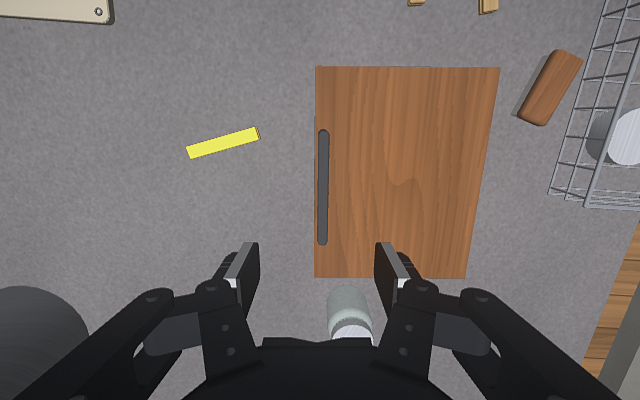

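```bash
python3 -m handwheel '[[5,-0.5,0.7,4,0,0,0],[5,0,0,4,0,0,0],[5,0,0,4,0,0,0],[5,0,0,3.9,0,0,0],[0,0,0,0,0,0,0],[0,0,0,0,0,0,0],[0,0,0,0,0,0,0],[0,0,0,0,0,0,0]]' 25
python3 - <<'E'
from h import *
p,r=tool();b=np.radians(3.3);e=np.array([np.cos(b),np.sin(b),0]);o=r
prev=np.array([-.2,.048])
for th in np.linspace(.1,1.68,17)[:]:
    q=np.array([-.2*np.cos(th)+.048*np.sin(th),.2*np.sin(th)+.048*np.cos(th)])
    d=q-prev;prev=q
    print(round(th,2),np.round(o.inv().apply(e*d[0]+np.array([0,0,d[1]]))*100,1))
E
```

```text
clock: 3.2
eef_pos: [0.4119, -0.2942, 0.1423]
eef_rot: [3.14, 0.001, 1.632]
wrist_force: [0.2, -0.4, -0.6]
grip_width: 0.0
grasp_force: 0.0
0.1 [-0.   0.6 -2. ]
0.2 [-0.   0.8 -1.9]
0.3 [-0.   0.9 -1.8]
0.4 [-0.   1.1 -1.7]
0.5 [-0.   1.3 -1.6]
0.59 [-0.   1.4 -1.4]
0.69 [-0.   1.6 -1.3]
0.79 [-0.   1.7 -1.1]
0.89 [-0.   1.8 -1. ]
0.99 [-0.   1.9 -0.8]
1.09 [-0.   1.9 -0.6]
1.19 [-0.   2.  -0.4]
1.28 [-0.   2.  -0.2]
1.38 [-0.  2.  0.]
1.48 [-0.   2.   0.2]
1.58 [-0.   2.   0.4]
1.68 [-0.   1.9  0.6]
```

```bash
python3 - <<'E'
from h import *
o=get_obs();print(o["eef_pos"],o["grip_width"],o["grasp_force"],o["wrist_force"])
p=imaging.snapshot("wrist");cv2.imwrite("pics/w2.png",p["img"])
E
```

```text
[ 0.41187593 -0.2942088   0.14228699] 1.8661272160510315e-05 0.0 [ 0.21254279 -0.37723905 -0.61328339]
```

View pics/w2.png

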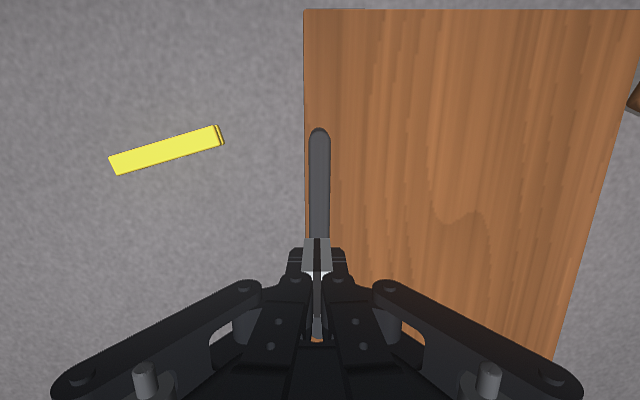

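```bash
python3 - <<'E'
from h import *
p=imaging.snapshot("wrist");t,r=tool()
for nm,X in [("tcp",t),("tip",t+r.apply([0,0,.022]))]+[(f"bar far end z{z}",[.4126-.06*-.0,-.2923+.06,z]) for z in (.098,.118,.138)]+[(f"lid fl corner z{z}",[.402-.135*.058,-.293+.135,z]) for z in (.09,.098,.12)]:
    print(nm,np.round(X,3),np.round(proj(p,X)))
print(p["intrinsics"])
# lid corners in earlier-type view: triangulate with top
q=imaging.snapshot("top")
print("cam",p["origin"],p["attitude"])
E
```

```text
tcp [ 0.412 -0.294  0.142] [318. 243.]
tip [ 0.412 -0.294  0.12 ] [318. 229.]
bar far end z0.098 [ 0.413 -0.232  0.098] [325. 130.]
bar far end z0.118 [ 0.413 -0.232  0.118] [326. 132.]
bar far end z0.138 [ 0.413 -0.232  0.138] [327. 134.]
lid fl corner z0.09 [ 0.394 -0.158  0.09 ] [303.   4.]
lid fl corner z0.098 [ 0.394 -0.158  0.098] [303.  -1.]
lid fl corner z0.12 [ 0.394 -0.158  0.12 ] [301. -17.]
[[291.24043993   0.         316.53506708]
 [  0.         291.24043993 200.69007236]
 [  0.           0.           1.        ]]
cam [ 0.40617513 -0.22269787  0.29643075] [ 2.85444037e+00 -1.16038428e-03  6.21899850e-02]
```

```bash
python3 - <<'E'
from h import *
print(arm.tip_reach)
p=imaging.snapshot("wrist");t,r=tool()
for z in (.12,.13,.14,.15,.16,.17): print(z,proj(p,[t[0],t[1]+.011,z]),proj(p,[t[0]-.0075,t[1]+.011,z])[0])
E
python3 -m handwheel '[[5,0,0,0,0,0,0],[5,0,0,0,0,0,0],[5,0,0,0,0,0,0],[5,0,0,0.5,0,0,0],[5,0,0,0.5,0,0,0],[5,0,0,0,0,0,0]]'
python3 -m handwheel '[[0,0,0,0,0,0,0],[0,0,0,0,0,0,0],[0,0,0,0,0,0,0],[0,0,0,0,0,0,0]]' 25
```

```text
0.022
0.12 [318.91938449 213.55410883] 307.1879368471244
0.13 [319.05945242 218.92317612] 306.6895157342918
0.14 [319.2156341  224.90991435] 306.1337080131596
0.15 [319.39087991 231.62741635] 305.50999730780353
0.16 [319.58890728 239.21817863] 304.8051304988486
0.17 [319.81446737 247.86432163] 304.0021655240269
clock: 4.15
eef_pos: [0.411, -0.2935, 0.1305]
eef_rot: [-3.141, -0.001, 1.632]
wrist_force: [0.5, 0.4, 0.2]
grip_width: 0.0501
grasp_force: 0.0
clock: 4.65
eef_pos: [0.4129, -0.2939, 0.1323]
eef_rot: [3.139, 0.002, 1.632]
wrist_force: [2.8, 0.9, 5.9]
grip_width: 0.0001
grasp_force: 2.7
```

```bash
python3 -m handwheel '[[5,0,0,0,0,0,0],[5,0,0,0,0,0,0],[5,0,0,0.5,0,0,0],[5,0,0,0.5,0,0,0],[5,0,0,0,0,0,0]]'
python3 - <<'E'
from h import *
p=imaging.snapshot("wrist");s=imaging.snapshot("scene")
a=p["img"][60:380,160:480];b=cv2.resize(s["img"][110:270,150:310],(320,320),interpolation=cv2.INTER_CUBIC)
cv2.imwrite("pics/c1.png",np.hstack([a,b]))
E
```

```text
clock: 5.28
eef_pos: [0.411, -0.2935, 0.1204]
eef_rot: [-3.141, -0.001, 1.632]
wrist_force: [-0.3, 1.0, -0.2]
grip_width: 0.0499
grasp_force: 0.0
```

View pics/c1.png

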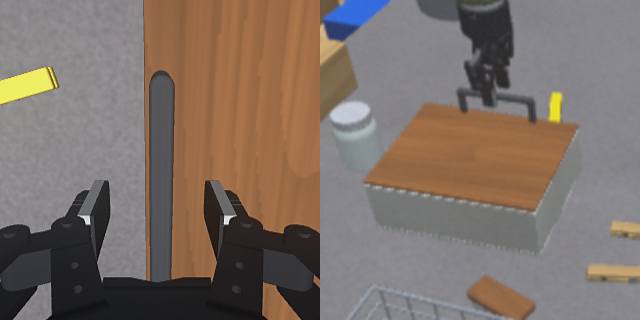

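```bash
python3 -m handwheel '[[5,0,0.2,0.5,0,0,0],[5,0,0,0.5,0,0,0],[5,0,0,0.5,0,0,0],[5,0,0,0,0,0,0]]'
python3 -m handwheel '[[1,0,0,0,0,0,0],[0,0,0,0,0,0,0],[0,0,0,0,0,0,0],[0,0,0,0,0,0,0]]' 25
```

```text
clock: 5.88
eef_pos: [0.413, -0.2934, 0.1056]
eef_rot: [-3.141, -0.001, 1.632]
wrist_force: [-0.2, -0.1, 0.6]
grip_width: 0.0498
grasp_force: 0.0
clock: 6.38
eef_pos: [0.4133, -0.2937, 0.1063]
eef_rot: [-3.142, 0.0, 1.632]
wrist_force: [-2.3, 0.9, 3.8]
grip_width: 0.011
grasp_force: 24.4
```

```bash
python3 -m handwheel '[[0,0,0.3,-1,0,0,0],[0,0,0.3,-1,0,0,0],[0,0,0.8,-1.9,0,0,0],[0,0,0.9,-1.8,0,0,0],[0,0,1.1,-1.7,0,0,0],[0,0,1.3,-1.6,0,0,0],[0,0,1.4,-1.4,0,0,0],[0,0,1.6,-1.3,0,0,0]]' 25

```

```text
clock: 7.38
eef_pos: [0.4882, -0.2894, 0.2254]
eef_rot: [-3.137, 0.0, 1.63]
wrist_force: [-15.8, 1.9, 14.0]
grip_width: 0.0109
grasp_force: 25.4
```

```bash
python3 -m handwheel '[[0,0,0,0,0,0,0],[0,0,-0.3,-0.3,0,0,0],[0,0,0,0,0,0,0]]' 25

```

```text
clock: 7.75
eef_pos: [0.4889, -0.2892, 0.2261]
eef_rot: [3.138, 0.001, 1.632]
wrist_force: [10.0, -4.5, -11.3]
grip_width: 0.011
grasp_force: 25.4
```

```bash
python3 -m handwheel '[[0,0,0.9,-0.5,0,0,0],[0,0,1,-0.5,0,0,0],[0,0,1.8,-1,0,0,0],[0,0,1.8,-0.8,0,0,0],[0,0,0,0,0,0,0]]' 25

```

```text
clock: 8.38
eef_pos: [0.544, -0.2861, 0.2568]
eef_rot: [3.139, 0.002, 1.632]
wrist_force: [-1.1, -1.9, 7.5]
grip_width: 0.0107
grasp_force: 26.5
```

```bash
python3 -m handwheel '[[0,0,1.9,-0.4,0,0,0],[0,0,2,-0.3,0,0,0],[0,0,2,-0.1,0,0,0],[0,0,2,0.1,0,0,0],[0,0,0,0,0,0,0]]' 25
python3 -m handwheel '[[0,0,2,0.3,0,0,0],[0,0,2,0.5,0,0,0],[0,0,0,0,0,0,0]]' 25

```

```text
clock: 9.0
eef_pos: [0.6247, -0.2814, 0.2661]
eef_rot: [3.132, 0.004, 1.632]
wrist_force: [2.5, -2.8, 15.9]
grip_width: 0.0108
grasp_force: 28.5
clock: 9.38
eef_pos: [0.6651, -0.2787, 0.2581]
eef_rot: [3.131, 0.004, 1.632]
wrist_force: [5.8, -2.9, 14.7]
grip_width: 0.0109
grasp_force: 29.4
```

```bash
python3 -m handwheel '[[3,0,0,-0.2,0,0,0],[3,0,0,0,0,0,0],[3,0,0,-3,0,0,0],[3,0,0,-4,0,0,0],[3,0,0,-4,0,0,0]]' 25
python3 - <<'E'
from h import *
p=imaging.snapshot("top");cv2.imwrite("pics/t2.png",p["img"][80:300,200:520])
for r in imaging.regions_of(p,"peg1"):
    m=r["mask"];c=p["img"][m].mean(0);print(round(r["score"],2),np.round(r["centre"]),*maskpose(p,m,.014),"YELLOW" if c[0]<40 else "")
plan([(.45,-.18,.36,93.5),(.45,0.0,.30,90)])
E
```

```text
clock: 10.0
eef_pos: [0.6606, -0.2782, 0.3661]
eef_rot: [-3.141, -0.001, 1.632]
wrist_force: [0.4, 0.3, 1.0]
grip_width: 0.0298
grasp_force: 0.0
0.78 [235. 259.] [0.296 0.307] [0.108 0.023] 31.9 YELLOW
0.75 [330. 171.] [ 0.605 -0.016] [0.107 0.024] -74.5 
0.67 [313. 216.] [0.441 0.02 ] [0.11  0.022] 69.6 
0.66 [324. 201.] [ 0.511 -0.008] [0.1   0.021] -88.7 
0.55 [289. 256.] [0.315 0.122] [0.107 0.02 ] 76.8 YELLOW
0.44 [241. 216.] [0.436 0.31 ] [0.114 0.02 ] -86.0 
0.4 [394. 269.] [ 0.287 -0.256] [0.066 0.029] 25.3 YELLOW
0.34 [487. 214.] [ 0.473 -0.582] [0.075 0.042] -19.0 
[2.2, -4.1, 0.2, 0.001, 0.0, 0.0]; [2.2, -4.1, 0.2, 0.001, 0.0, 0.0]; [2.2, -4.1, 0.2, 0.001, 0.0, 0.0]; [2.2, -4.1, 0.2, 0.001, 0.0, 0.0]; [2.2, -4.1, 0.2, 0.001, 0.0, 0.0]; [4.5, 0.3, 1.5, 0.0, 0.0, 0.015]; [4.5, 0.2, 1.5, 0.0, 0.0, 0.015]; [4.5, 0.1, 1.5, 0.0, 0.0, 0.015]
[4.5, 0.1, 1.5, 0.0, 0.0, 0.015]
```

View pics/t2.png

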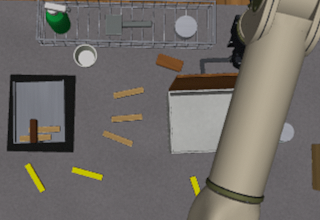

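```bash
python3 -m handwheel '[[5,2.2,-4.1,0,0,0,0],[5,2.2,-4.1,0,0,0,0],[5,2.2,-4.1,0,0,0,0],[5,2.2,-4.1,0,0,0,0],[5,2.2,-4.1,0,0,0,0],[5,4.5,0,2.5,0,0,0.1],[5,4.5,0.4,2.5,0,0,0.1],[5,4.2,1,2.5,0,0,0.1]]'
python3 -m handwheel '[[5,4,1.4,4,0,0,0.1],[5,3,1,3,0,0,0],[5,0,0,0,0,0,0]]'
cat > look.py <<'E'
from h import *
import sys
p=imaging.snapshot("wrist");t,r=tool()
print("tcp",np.round(t,4),np.round(np.degrees(r.as_euler('xyz')),1))
for q in imaging.regions_of(p,"peg1"):
    m=q["mask"];c=p["img"][m].mean(0)
    print(round(q["score"],2),np.round(q["centre"]),*maskpose(p,m,float(sys.argv[1]) if len(sys.argv)>1 else .014),"YELLOW" if c[0]<40 else "")
if len(sys.argv)>2: cv2.imwrite("pics/"+sys.argv[2],p["img"])
E
python3 look.py .014
```

```text
clock: 11.1
eef_pos: [0.4677, -0.0498, 0.2893]
eef_rot: [3.141, 0.001, 1.328]
wrist_force: [1.1, 0.1, 0.2]
grip_width: 0.0499
grasp_force: 0.0
clock: 11.48
eef_pos: [0.5096, 0.0116, 0.2173]
eef_rot: [-3.136, -0.0, 1.236]
wrist_force: [-0.7, -0.9, 0.2]
grip_width: 0.0501
grasp_force: 0.0
tcp [0.51   0.0101 0.2188] [-179.8    0.    70.7]
0.91 [27. 10.] [0.272 0.285] [0.042 0.031] 32.4 
0.79 [399. 166.] [ 0.607 -0.014] [0.112 0.022] -76.7 
0.72 [328. 187.] [ 0.517 -0.01 ] [0.11  0.021] -83.0 
0.59 [138. 136.] [0.32  0.123] [0.11  0.028] 75.7 
0.58 [264. 183.] [0.443 0.019] [0.112 0.023] 70.2 
0.21 [511. 245.] [ 0.72  -0.165] [0.103 0.059] 72.7
```

```bash
python3 - <<'E'
from h import *
plan([(.514,-.0095,.12,94),(.514,-.0095,.03,94)],4)
E
```

```text
[-0.5, 0.3, 3.3, 0.0, 0.0, -0.136]; [-0.6, 0.2, 3.3, 0.0, 0.0, -0.136]; [-0.6, 0.2, 3.3, 0.0, 0.0, -0.136]; [0.0, 0.0, 3.0, 0.0, 0.0, 0.0]; [0.0, 0.0, 3.0, 0.0, 0.0, 0.0]; [0.0, 0.0, 3.0, 0.0, 0.0, 0.0]
```

```bash
python3 -m handwheel '[[4,-0.5,0.3,3.3,0,0,-0.136],[4,-0.6,0.2,3.3,0,0,-0.136],[4,-0.6,0.2,3.3,0,0,-0.136],[4,0,0,3,0,0,0],[4,0,0,3,0,0,0],[4,0,0,2,0,0,0],[4,0,0,1,0,0,0],[4,0,0,0,0,0,0]]'
python3 - <<'E'
from h import *
p=imaging.snapshot("wrist");s=imaging.snapshot("scene")
a=p["img"][60:380,160:480];u=proj(s,[.51,0,.03]).astype(int);b=cv2.resize(s["img"][u[1]-60:u[1]+60,u[0]-60:u[0]+60],(320,320),interpolation=cv2.INTER_CUBIC)
cv2.imwrite("pics/c2.png",np.hstack([a,b]))
E
```

```text
clock: 12.58
eef_pos: [0.5144, -0.0091, 0.0313]
eef_rot: [3.142, 0.0, 1.64]
wrist_force: [-0.1, 0.2, -0.0]
grip_width: 0.0396
grasp_force: 0.0
```

View pics/c2.png

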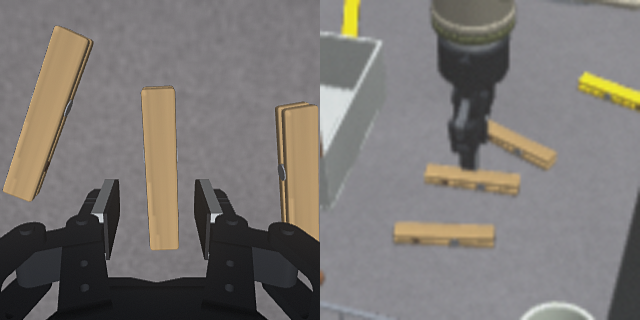

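```bash
python3 -m handwheel '[[4,0,0,1,0,0,0],[4,0,0,1,0,0,0],[4,0,0,0,0,0,0]]'
python3 -m handwheel '[[4,0,0,0.5,0,0,0],[4,0,0,0.5,0,0,0],[4,0,0,0,0,0,0]]'
```

```text
clock: 13.05
eef_pos: [0.5135, -0.0088, 0.0101]
eef_rot: [-3.14, -0.0, 1.64]
wrist_force: [0.1, 0.3, 0.1]
grip_width: 0.0401
grasp_force: 0.0
clock: 13.42
eef_pos: [0.514, -0.0089, 0.0007]
eef_rot: [-3.141, -0.0, 1.64]
wrist_force: [0.6, -0.0, 0.1]
grip_width: 0.04
grasp_force: 0.0
```

```bash
python3 -m handwheel '[[4,0,0,0.5,0,0,0],[0,0,0,0,0,0,0],[0,0,0,0,0,0,0],[0,0,0,0,0,0,0],[0,0,0,0,0,0,0]]' 40
python3 - <<'E'
from h import *
p=imaging.snapshot("wrist");cv2.imwrite("pics/c3.png",p["img"][60:380,160:480])
E
```

```text
clock: 14.05
eef_pos: [0.5143, -0.0089, -0.0039]
eef_rot: [3.142, 0.0, 1.64]
wrist_force: [-0.1, 0.0, 1.1]
grip_width: 0.0186
grasp_force: 39.1
```

View pics/c3.png

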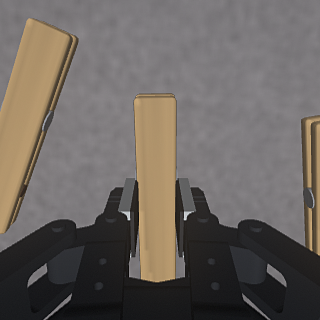

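```bash
python3 - <<'E'
from h import *
plan([(.514,-.009,.12,94),(.575,.30,.17,92)],5)
E
```

```text
[0.0, 0.0, -4.1, 0.0, 0.0, 0.0]; [0.0, 0.0, -4.1, 0.0, 0.0, 0.0]; [0.0, 0.0, -4.1, 0.0, 0.0, 0.0]; [4.3, 1.2, -0.7, 0.0, 0.0, 0.005]; [4.3, 1.2, -0.7, 0.0, 0.0, 0.005]; [4.4, 1.1, -0.7, 0.0, 0.0, 0.005]; [4.4, 1.1, -0.7, 0.0, 0.0, 0.005]; [4.4, 1.1, -0.7, 0.0, 0.0, 0.005]
[4.4, 1.1, -0.7, 0.0, 0.0, 0.005]; [4.4, 1.0, -0.7, 0.0, 0.0, 0.005]
```

```bash
python3 -m handwheel '[[0,0,0,-3,0,0,0],[0,0,0,-4.6,0,0,0],[0,0,0,-4.6,0,0,0],[0,4.3,1.2,-0.7,0,0,0.005],[0,4.3,1.2,-0.7,0,0,0.005],[0,4.3,1.2,-0.7,0,0,0.005],[0,4.4,1.1,-0.7,0,0,0.005],[0,4.4,1.1,-0.7,0,0,0.005]]'
python3 -m handwheel '[[0,4.4,1.1,-0.7,0,0,0.005],[0,4.4,1.1,-0.7,0,0,0],[0,0,0,0,0,0,0],[0,0,0,0,0,0,0]]'
python3 - <<'E'
from h import *
t,r=tool();print(np.round(t,3))
for n,g in (("wrist",0),("top",1)):
    p=imaging.snapshot(n)
    for q in("pan","mat"):
        for k in imaging.regions_of(p,q)[:1]: print(n,q,round(k["score"],2),*maskpose(p,k["mask"],.02 if q=="pan" else .004))
    if n=="wrist": cv2.imwrite("pics/w4.png",p["img"])
E
```

```text
clock: 15.1
eef_pos: [0.5596, 0.2125, 0.1533]
eef_rot: [3.141, 0.0, 1.614]
wrist_force: [0.6, -0.2, -0.4]
grip_width: 0.0186
grasp_force: 39.1
clock: 15.6
eef_pos: [0.5777, 0.2995, 0.1666]
eef_rot: [-3.141, 0.001, 1.61]
wrist_force: [0.2, 0.3, 0.2]
grip_width: 0.0188
grasp_force: 39.1
[0.578 0.3   0.167]
wrist pan 0.79 [0.498 0.297] [0.291 0.187] 3.3
wrist mat 0.82 [0.529 0.298] [0.279 0.24 ] 0.7
top pan 0.74 [0.521 0.283] [0.259 0.15 ] -16.0
top mat 0.78 [0.526 0.297] [0.279 0.242] 1.3
```

View pics/w4.png

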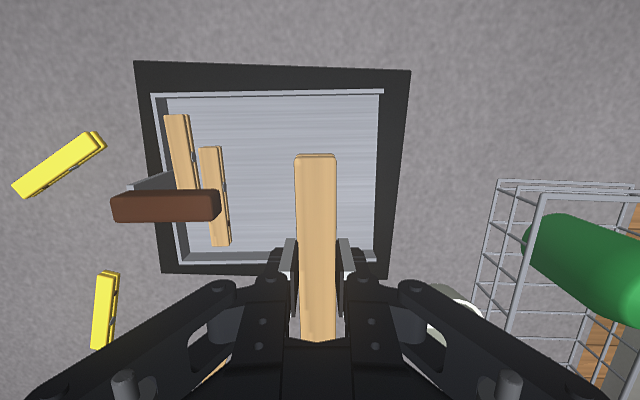

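```bash
python3 - <<'E'
from h import *
p=imaging.snapshot("wrist")
for n,px,z in [("FL rimtop",(384,91),.03),("BL rimtop",(151,95),.03),("FL floor",(380,96),.008),("FR floor",(374,262),.008),("handle front L",(219,190),.112),("handle front R",(218,221),.112),("handle back L",(111,196),.112),("handle back R",(111,222),.112),("pegfront edge",(228,245),.026),("pegfront edge2",(220,147),.026),("held end",(315,154),.167)]: print(n,np.round(unproj(p,px,z),3))
E
```

```text
FL rimtop [0.637 0.394 0.03 ]
BL rimtop [0.418 0.382 0.03 ]
FL floor [0.638 0.391 0.008]
FR floor [0.65  0.204 0.008]
handle front L [0.504 0.314 0.112]
handle front R [0.502 0.29  0.112]
handle back L [0.423 0.306 0.112]
handle back R [0.42  0.286 0.112]
pegfront edge [0.482 0.228 0.026]
pegfront edge2 [0.479 0.336 0.026]
held end [0.574 0.351 0.167]
```

```bash
python3 -m handwheel '[[0,0,-1,3,0,0,0],[0,0,-1.1,4,0,0,0],[0,0,0,4,0,0,0],[0,0,0,3,0,0,0],[0,0,0,1.7,0,0,0],[0,0,0,0.3,0,0,0],[0,0,0,0,0,0,0]]'
python3 -m handwheel '[[2.9,0,0,0,0,0,0],[2.9,0,0,0,0,0,0],[2.9,0,0,0,0,0,0],[2.9,0,0,-2,0,0,0],[2.9,0,0,-5,0,0,0],[2.9,0,0,-5,0,0,0],[2.9,0,0,-3,0,0,0]]'
python3 - <<'E'
from h import *
plan([(.48,.05,.13,70)],5)
E
```

```text
clock: 16.82
eef_pos: [0.557, 0.2991, 0.0075]
eef_rot: [3.141, 0.0, 1.61]
wrist_force: [1.2, 0.4, -0.8]
grip_width: 0.0186
grasp_force: 39.9
clock: 17.7
eef_pos: [0.557, 0.3002, 0.1614]
eef_rot: [3.138, -0.002, 1.61]
wrist_force: [0.2, 0.5, -0.6]
grip_width: 0.0287
grasp_force: 0.0
[-4.1, -1.4, 0.5, 0.0, 0.0, 0.065]; [-4.2, -1.2, 0.5, 0.0, 0.0, 0.065]; [-4.3, -0.9, 0.5, 0.0, 0.0, 0.065]; [-4.3, -0.6, 0.5, 0.0, 0.0, 0.065]; [-4.3, -0.3, 0.5, 0.0, 0.0, 0.065]; [-4.4, -0.1, 0.5, 0.0, 0.0, 0.065]
```

```bash
python3 -m handwheel '[[4,-4.1,-1.9,0.5,0,0,0.065],[4,-4.2,-1.7,0.5,0,0,0.065],[4,-4.5,-1.4,0.5,0,0,0.065],[4,-4.8,-1.1,0.5,0,0,0.065],[4,-4.8,-0.8,0.5,0,0,0.065],[4,-4.9,-0.6,0.5,0,0,0.065],[4,-1.5,0,0,0,0,0],[4,0,0,0,0,0,0]]'
python3 look.py .014
```

```text
clock: 18.7
eef_pos: [0.4418, 0.0216, 0.1281]
eef_rot: [3.14, 0.001, 1.218]
wrist_force: [0.1, 0.4, -0.2]
grip_width: 0.0401
grasp_force: 0.0
tcp [0.4422 0.0227 0.128 ] [179.9  -0.   69.9]
0.76 [426. 181.] [ 0.542 -0.007] [0.113 0.023] -77.0 
0.74 [148. 132.] [0.319 0.123] [0.11  0.028] 76.6 
0.55 [317. 190.] [0.443 0.02 ] [0.111 0.021] 71.1
```

```bash
python3 -m handwheel '[[4,-0.2,0.1,4,0,0,0],[4,0,0,4,0,0,0],[4,0,0,3,0,0,0],[4,0,0,1.5,0,0,0],[4,0,0,0.8,0,0,0],[0,0,0,0,0,0,0],[0,0,0,0,0,0,0],[0,0,0,0,0,0,0]]' 40
python3 - <<'E'
from h import *
plan([(.443,.02,.15,70.5),(.594,.30,.15,92.5)],5)
E
```

```text
clock: 19.8
eef_pos: [0.4427, 0.0199, -0.0052]
eef_rot: [3.14, -0.0, 1.22]
wrist_force: [0.2, -0.2, 3.0]
grip_width: 0.019
grasp_force: 40.8
[0.0, 0.0, -3.9, 0.0, 0.0, -0.003]; [0.0, 0.0, -3.9, 0.0, 0.0, -0.003]; [0.0, 0.0, -3.9, 0.0, 0.0, -0.003]; [0.0, 0.0, -3.9, 0.0, 0.0, -0.003]; [4.5, 0.7, 0.0, 0.0, 0.0, -0.055]; [4.4, 0.9, 0.0, 0.0, 0.0, -0.055]; [4.4, 1.2, 0.0, 0.0, 0.0, -0.055]; [4.3, 1.4, 0.0, 0.0, 0.0, -0.055]
[4.2, 1.7, 0.0, 0.0, 0.0, -0.055]; [4.1, 1.9, 0.0, 0.0, 0.0, -0.055]; [4.0, 2.1, 0.0, 0.0, 0.0, -0.055]
```

```bash
python3 -m handwheel '[[0,0,0,-3.5,0,0,0],[0,0,0,-4,0,0,0],[0,0,0,-4,0,0,0],[0,0,0,-4,0,0,0],[0,4.5,0.7,0,0,0,-0.055],[0,4.4,0.9,0,0,0,-0.055],[0,4.4,1.2,0,0,0,-0.055],[0,4.3,1.4,0,0,0,-0.055]]'
python3 -m handwheel '[[0,4.2,1.7,0,0,0,-0.055],[0,4.1,1.9,0,0,0,-0.055],[0,4,2.1,0,0,0,-0.055],[0,0,0,0,0,0,0],[0,0,0,0,0,0,0]]'
python3 look.py .026 w5.png
```

```text
clock: 20.8
eef_pos: [0.5303, 0.1798, 0.1495]
eef_rot: [3.141, 0.0, 1.441]
wrist_force: [1.3, -0.3, -0.4]
grip_width: 0.0189
grasp_force: 40.5
clock: 21.42
eef_pos: [0.5956, 0.2968, 0.149]
eef_rot: [-3.141, 0.001, 1.604]
wrist_force: [-0.1, -0.6, -1.2]
grip_width: 0.0188
grasp_force: 40.5
tcp [0.5958 0.2961 0.1492] [180.    0.   91.9]
0.95 [ 78. 317.] [0.332 0.136] [0.118 0.029] 75.2 
0.94 [148. 150.] [0.434 0.328] [0.075 0.028] -84.2 
0.78 [279. 185.] [0.557 0.298] [0.109 0.022] 89.2 
0.78 [316. 239.] [0.597 0.227] [0.222 0.043] -88.3 
0.62 [184. 194.] [0.465 0.282] [0.11  0.026] -86.3
```

View pics/w5.png

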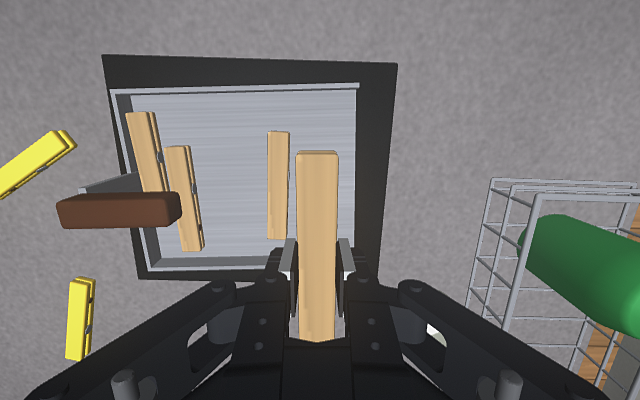

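```bash
python3 -m handwheel '[[0,0.3,0,3,0,0,0],[0,0,0,4,0,0,0],[0,0,0,4,0,0,0],[0,0,0,2.4,0,0,0],[0,0,0,0.8,0,0,0],[0,0,0,0,0,0,0],[2.6,0,0,0,0,0,0],[2.6,0,0,0,0,0,0]]'
python3 -m handwheel '[[2.6,0,0,0,0,0,0],[2.6,0,0,-1.5,0,0,0],[2.6,0,0,-4,0,0,0],[2.6,0,0,-4,0,0,0],[2.6,0,0,-4,0,0,0]]'
python3 - <<'E'
from h import *
plan([(.545,-.007,.135,103)],5)
E
```

```text
clock: 22.52
eef_pos: [0.5962, 0.3006, 0.0083]
eef_rot: [3.14, -0.001, 1.605]
wrist_force: [0.6, 0.8, 0.0]
grip_width: 0.0258
grasp_force: 0.0
clock: 23.15
eef_pos: [0.5956, 0.3005, 0.1447]
eef_rot: [3.141, -0.0, 1.605]
wrist_force: [0.9, 0.0, 0.2]
grip_width: 0.0263
grasp_force: 0.0
[-4.4, -0.9, 0.1, 0.0, 0.0, -0.028]; [-4.3, -1.0, 0.1, 0.0, 0.0, -0.028]; [-4.3, -1.1, 0.1, 0.0, 0.0, -0.028]; [-4.3, -1.2, 0.1, 0.0, 0.0, -0.028]; [-4.2, -1.3, 0.1, 0.0, 0.0, -0.028]; [-4.2, -1.5, 0.1, 0.0, 0.0, -0.028]; [-4.2, -1.6, 0.1, 0.0, 0.0, -0.028]
```

```bash
python3 -m handwheel '[[4,-4.4,-0.9,0.1,0,0,-0.028],[4,-4.3,-1,0.1,0,0,-0.028],[4,-4.3,-1.1,0.1,0,0,-0.028],[4,-4.3,-1.2,0.1,0,0,-0.028],[4,-4.2,-1.3,0.1,0,0,-0.028],[4,-4.2,-1.5,0.1,0,0,-0.028],[4,-4.2,-1.6,0.1,0,0,-0.028],[4,0,0,0,0,0,0]]'
python3 look.py .014
```

```text
clock: 24.15
eef_pos: [0.5452, -0.0115, 0.1358]
eef_rot: [-3.141, 0.002, 1.795]
wrist_force: [-0.6, 0.5, 0.1]
grip_width: 0.0399
grasp_force: 0.0
tcp [ 0.5454 -0.0088  0.136 ] [1.80e+02 1.00e-01 1.03e+02]
0.86 [ 40. 339.] [ 0.274 -0.258] [0.111 0.032] 19.7 
0.73 [71. 20.] [0.312 0.09 ] [0.04  0.031] 75.8 
0.56 [320. 182.] [ 0.543 -0.007] [0.11  0.021] -77.3
```

```bash
python3 -m handwheel '[[4,0.2,-0.1,4,0,0,0],[4,0,0,4,0,0,0],[4,0,0,3.5,0,0,0],[4,0,0,1.7,0,0,0],[4,0,0,0.8,0,0,0],[0,0,0,0,0,0,0],[0,0,0,0,0,0,0],[0,0,0,0,0,0,0]]' 40
python3 - <<'E'
from h import *
plan([(.545,-.007,.14,103),(.628,.301,.14,92.5)],5)
E
```

```text
clock: 25.25
eef_pos: [0.5446, -0.0056, -0.0039]
eef_rot: [3.14, 0.001, 1.801]
wrist_force: [-0.3, -0.2, 4.5]
grip_width: 0.0185
grasp_force: 41.1
[-0.1, 0.0, -4.8, 0.001, 0.0, 0.001]; [-0.1, 0.0, -4.8, 0.001, 0.0, 0.001]; [-0.1, 0.0, -4.8, 0.001, 0.0, 0.001]; [4.0, 2.1, 0.0, 0.0, 0.0, 0.026]; [4.1, 2.0, 0.0, 0.0, 0.0, 0.026]; [4.1, 1.9, 0.0, 0.0, 0.0, 0.026]; [4.2, 1.8, 0.0, 0.0, 0.0, 0.026]; [4.2, 1.7, 0.0, 0.0, 0.0, 0.026]
[4.3, 1.6, 0.0, 0.0, 0.0, 0.026]; [4.3, 1.5, 0.0, 0.0, 0.0, 0.026]
```

```bash
python3 -m handwheel '[[0,0,0,-4.5,0,0,0],[0,0,0,-5,0,0,0],[0,0,0,-5,0,0,0],[0,4,2.1,0,0,0,0.026],[0,4.1,2,0,0,0,0.026],[0,4.1,1.9,0,0,0,0.026],[0,4.2,1.8,0,0,0,0.026],[0,4.2,1.7,0,0,0,0.026]]'
python3 -m handwheel '[[0,4.3,1.6,0,0,0,0.026],[0,4.3,1.6,0,0,0,0.026],[0,0,0.2,0,0,0,0],[0,0,0,0,0,0,0]]'
python3 look.py .026
```

```text
clock: 26.25
eef_pos: [0.6014, 0.2154, 0.1405]
eef_rot: [3.141, 0.0, 1.669]
wrist_force: [0.8, -0.6, -0.2]
grip_width: 0.0186
grasp_force: 40.7
clock: 26.75
eef_pos: [0.6276, 0.3022, 0.14]
eef_rot: [3.142, 0.001, 1.619]
wrist_force: [-0.3, -0.9, -0.8]
grip_width: 0.0186
grasp_force: 40.7
tcp [0.6278 0.3014 0.1402] [180.    0.   92.7]
0.8 [112. 154.] [0.436 0.313] [0.106 0.029] -85.0 
0.71 [319. 243.] [0.63  0.235] [0.209 0.041] -87.4 
0.67 [ 11. 144.] [0.345 0.33 ] [0.048 0.024] 34.0 
0.65 [282. 189.] [0.596 0.302] [0.108 0.021] -88.4 
0.62 [ 41. 323.] [0.335 0.137] [0.118 0.03 ] 75.4 
0.55 [150. 202.] [0.465 0.282] [0.111 0.028] -86.4
```

```bash
python3 -m handwheel '[[0,0,0.3,3,0,0,0],[0,0,0,4,0,0,0],[0,0,0,3,0,0,0],[0,0,0,2.4,0,0,0],[0,0,0,0.9,0,0,0],[0,0,0,0,0,0,0],[2.4,0,0,0,0,0,0],[2.4,0,0,0,0,0,0]]'
python3 -m handwheel '[[2.4,0,0,0,0,0,0],[2.4,0,0,-1.5,0,0,0],[2.4,0,0,-4,0,0,0],[2.4,0,0,-4,0,0,0],[2.4,0,0,-6,0,0,0],[2.4,0,0,-5,0,0,0]]'
python3 - <<'E'
from h import *
p=imaging.snapshot("top");m=p["img"]
for r in imaging.regions_of(p,"peg1"):
    c=m[r["mask"]].mean(0);print(round(r["score"],2),np.round(r["centre"]),*maskpose(p,r["mask"],.02),"Y" if c[0]<40 else "")
plan([(.475,.298,.23,183)],5)
E
```

```text
clock: 27.85
eef_pos: [0.631, 0.3032, 0.0083]
eef_rot: [3.14, -0.001, 1.619]
wrist_force: [0.2, 0.3, 0.2]
grip_width: 0.024
grasp_force: 0.0
clock: 28.6
eef_pos: [0.6303, 0.3032, 0.2159]
eef_rot: [3.14, -0.001, 1.619]
wrist_force: [0.8, 1.5, 0.2]
grip_width: 0.0239
grasp_force: 0.0
0.58 [225. 220.] [0.426 0.349] [0.039 0.025] -88.6 
0.48 [232. 256.] [0.299 0.306] [0.108 0.025] 32.4 Y
0.46 [398. 274.] [ 0.262 -0.263] [0.106 0.022] 19.1 Y
0.38 [253. 163.] [0.629 0.257] [0.026 0.018] 47.1 
[0.0, -1.7, -0.1, 0.001, 0.0, -0.175]; [0.3, -1.7, -0.1, 0.001, 0.0, -0.175]; [0.6, -1.6, -0.1, 0.001, 0.0, -0.175]; [0.9, -1.5, -0.1, 0.001, 0.0, -0.175]; [1.1, -1.3, -0.1, 0.001, 0.0, -0.175]; [1.3, -1.1, -0.1, 0.001, 0.0, -0.175]; [1.5, -0.9, -0.1, 0.001, 0.0, -0.175]; [1.6, -0.6, -0.1, 0.001, 0.0, -0.175]
[1.7, -0.3, -0.1, 0.001, 0.0, -0.175]
```

```bash
python3 -m handwheel '[[5,0,-1.7,-0.1,0,0,-0.175],[5,0.3,-1.7,-0.1,0,0,-0.175],[5,0.6,-1.6,-0.1,0,0,-0.175],[5,0.9,-1.5,-0.1,0,0,-0.175],[5,1.1,-1.3,-0.1,0,0,-0.175],[5,1.3,-1.1,-0.1,0,0,-0.175],[5,1.5,-0.9,-0.1,0,0,-0.175],[5,1.6,-0.6,-0.1,0,0,-0.175]]'
python3 -m handwheel '[[5,1.7,-0.3,-0.1,0,0,-0.175],[5,0,0,0,0,0,0]]'
python3 look.py .026 w6.png
python3 - <<'E'
from h import *
p=imaging.snapshot("wrist")
print([ (X,np.round(proj(p,X))) for X in ([.474,.295,.099],[.503,.304,.112],[.503,.290,.112],[.42,.288,.112])])
E
```

```text
clock: 29.7
eef_pos: [0.4923, 0.296, 0.2207]
eef_rot: [-3.141, 0.001, 3.025]
wrist_force: [0.2, 0.2, -0.6]
grip_width: 0.0501
grasp_force: 0.0
clock: 29.95
eef_pos: [0.4751, 0.2954, 0.2217]
eef_rot: [-3.141, 0.001, -3.089]
wrist_force: [-1.0, 0.5, 1.0]
grip_width: 0.05
grasp_force: 0.0
tcp [0.4761 0.295  0.2216] [-1.800e+02  1.000e-01 -1.772e+02]
0.97 [316. 234.] [0.551 0.297] [0.109 0.025] 88.4 
0.79 [344.  27.] [0.314 0.315] [0.076 0.021] 33.1 
0.75 [318. 286.] [0.624 0.301] [0.11 0.03] -86.9 
0.71 [292. 164.] [0.459 0.28 ] [0.108 0.022] -86.9 
0.64 [345. 139.] [0.43  0.311] [0.109 0.022] -85.4 
0.62 [315. 262.] [0.59 0.3 ] [0.108 0.025] -86.9 
0.62 [165.  25.] [0.32 0.13] [0.111 0.021] 75.3 
[([0.474, 0.295, 0.099], array([317., 190.])), ([0.503, 0.304, 0.112], array([325., 222.])), ([0.503, 0.29, 0.112], array([310., 222.])), ([0.42, 0.288, 0.112], array([312., 134.]))]
```

View pics/w6.png

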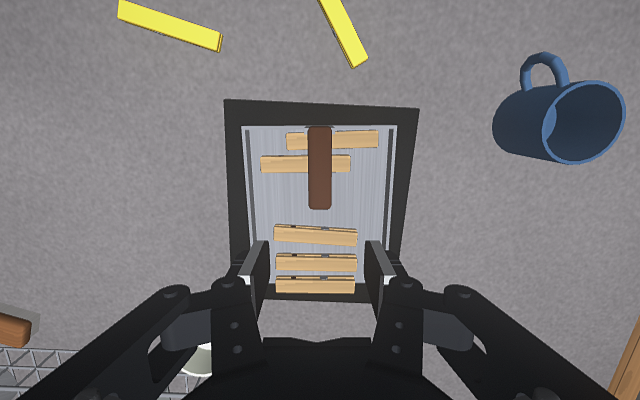

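```bash
python3 -m handwheel '[[5,1.9,0.2,3,0,0,0],[5,0,0,4,0,0,0],[5,0,0,4,0,0,0],[5,0,0,2.4,0,0,0],[5,0,0,1,0,0,0],[5,0,0,0.8,0,0,0],[5,0,0,0,0,0,0]]'
python3 -m handwheel '[[1.5,0,0,0,0,0,0],[0,0,0,0,0,0,0],[0,0,0,0,0,0,0],[0,0,0,0,0,0,0]]' 100
python3 - <<'E'
from h import *
p=imaging.snapshot("wrist");s=imaging.snapshot("scene")
a=p["img"][60:380,160:480];u=proj(s,[.5,.3,.08]).astype(int);b=cv2.resize(s["img"][u[1]-70:u[1]+70,u[0]-70:u[0]+70],(320,320),interpolation=cv2.INTER_CUBIC)
cv2.imwrite("pics/c7.png",np.hstack([a,b]))
E
```

```text
clock: 30.98
eef_pos: [0.457, 0.2963, 0.0693]
eef_rot: [3.142, 0.0, -3.09]
wrist_force: [-0.6, 0.6, -0.2]
grip_width: 0.0499
grasp_force: 0.0
clock: 31.48
eef_pos: [0.4572, 0.2966, 0.0701]
eef_rot: [3.141, 0.001, -3.089]
wrist_force: [-0.7, -0.2, 6.0]
grip_width: 0.0205
grasp_force: 98.7
```

View pics/c7.png

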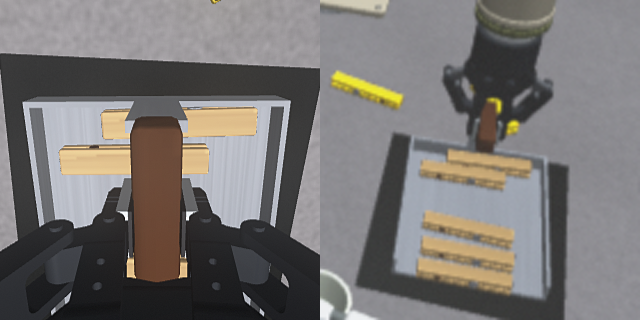

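```bash
python3 -m handwheel '[[0,0,0,-0.5,0,0,0],[0,0,0,-0.8,0,0,0],[0,0,0,-1,0,-0.03,0],[0,0,0,-1.5,0,-0.03,0],[0,0,0,-2,0,-0.03,0],[0,0,0,-2,0,0,0],[0,0,0,-2,0,0,0],[0,0,0,0,0,0,0]]' 100
python3 - <<'E'
from h import *
s=imaging.snapshot("scene")
u=proj(s,[.5,.3,.12]).astype(int);b=cv2.resize(s["img"][u[1]-80:u[1]+80,u[0]-80:u[0]+80],(480,480),interpolation=cv2.INTER_CUBIC)
cv2.imwrite("pics/c8.png",b)
E
```

```text
clock: 32.58
eef_pos: [0.4523, 0.2964, 0.1686]
eef_rot: [3.141, 0.092, -3.09]
wrist_force: [-0.6, -0.6, -4.4]
grip_width: 0.0206
grasp_force: 98.1
```

View pics/c8.png

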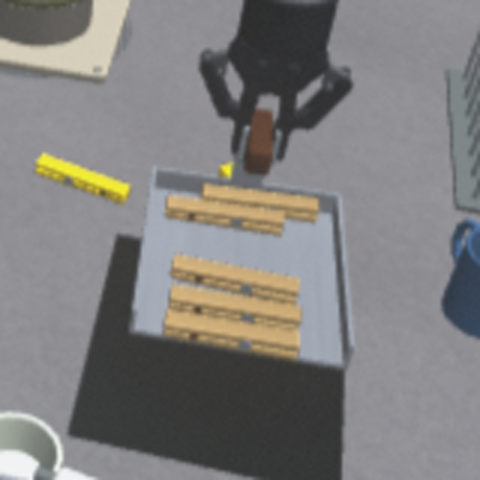

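```bash
python3 - <<'E'
from h import *
p,r=tool();f=(R.from_euler('z',-90,degrees=True)*r)
m=(R.from_euler('z',-45,degrees=True)*r)
plan([(.46,.14,.19,*m.as_euler('xyz')),(.483,-.052,.20,*f.as_euler('xyz'))],2.2)
E
```

```text
[0.0, -2.0, -0.3, 0.009, 0.0, 0.098]; [-0.2, -1.9, -0.3, 0.009, 0.0, 0.098]; [-0.4, -1.9, -0.2, 0.009, 0.0, 0.098]; [-0.6, -1.9, -0.2, 0.009, 0.0, 0.098]; [-0.8, -1.8, -0.2, 0.009, 0.0, 0.098]; [-0.9, -1.7, -0.2, 0.009, 0.0, 0.098]; [-1.1, -1.6, -0.2, 0.009, 0.0, 0.098]; [-1.3, -1.5, -0.2, 0.009, 0.0, 0.098]
[-1.6, -1.4, 0.0, 0.008, 0.0, 0.087]; [-1.7, -1.3, 0.0, 0.008, 0.0, 0.087]; [-1.8, -1.1, 0.1, 0.008, 0.0, 0.087]; [-1.9, -0.9, 0.1, 0.008, 0.0, 0.087]; [-2.0, -0.8, 0.1, 0.008, 0.0, 0.087]; [-2.1, -0.6, 0.1, 0.008, 0.0, 0.087]; [-2.1, -0.4, 0.1, 0.008, 0.0, 0.087]; [-2.1, -0.2, 0.1, 0.008, 0.0, 0.087]
[-2.1, 0.0, 0.1, 0.008, 0.0, 0.087]
```

```bash
python3 -m handwheel '[[0,0,-1,-0.3,0.004,0,0.05],[0,0,-1.9,-0.3,0.009,0,0.098],[0,-0.3,-1.9,-0.2,0.009,0,0.098],[0,-0.6,-1.9,-0.2,0.009,0,0.098],[0,-0.8,-1.8,-0.2,0.009,0,0.098],[0,-0.9,-1.7,-0.2,0.009,0,0.098],[0,-1.1,-1.6,-0.2,0.009,0,0.098],[0,-1.3,-1.5,-0.2,0.009,0,0.098]]'
python3 -m handwheel '[[0,-1.5,-1.4,0,0.008,0,0.09],[0,-1.7,-1.3,0,0.008,0,0.09],[0,-1.8,-1.1,0.1,0.008,0,0.09],[0,-1.9,-0.9,0.1,0.008,0,0.09],[0,-2,-0.8,0.1,0.008,0,0.09],[0,-2.1,-0.6,0.1,0.008,0,0.09],[0,-2.1,-0.4,0.1,0.008,0,0.09],[0,-1.5,-0.2,0.1,0.006,0,0.06]]'
python3 - <<'E'
from h import *
p,r=tool()
plan([(.483,-.052,.20,r.as_euler('xyz')[0],r.as_euler('xyz')[1],np.radians(93))],2.2);print(r.as_euler('xyz'),p)
t=imaging.snapshot("top")
for k in imaging.regions_of(t,"peg1"):
    c=t["img"][k["mask"]].mean(0);print(round(k["score"],2),np.round(k["centre"]),*maskpose(t,k["mask"],.14),"Y" if c[0]<40 else "")
E
```

```text
clock: 33.62
eef_pos: [0.4623, 0.1493, 0.1889]
eef_rot: [-3.14, 0.089, 2.449]
wrist_force: [0.2, 0.3, -3.9]
grip_width: 0.0207
grasp_force: 98.3
clock: 34.62
eef_pos: [0.4868, -0.0046, 0.1974]
eef_rot: [3.139, 0.081, 1.766]
wrist_force: [-11.2, 32.2, 4.4]
grip_width: 0.0207
grasp_force: 118.7
[-1.5, -0.4, 0.0, 0.004, 0.0, 0.048]; [-1.5, -0.4, 0.0, 0.004, 0.0, 0.048]; [-1.6, -0.3, 0.0, 0.004, 0.0, 0.048]
[3.13941482 0.08137993 1.76625332] [ 0.48678346 -0.00462763  0.19735543]
0.74 [379. 194.] [ 0.524 -0.173] [0.109 0.022] 13.8 
0.67 [233. 257.] [0.307 0.275] [0.098 0.021] 31.6 Y
0.52 [398. 274.] [ 0.275 -0.238] [0.095 0.021] 16.1 Y
0.46 [365. 193.] [ 0.518 -0.139] [0.111 0.022] 13.0 
0.46 [286. 257.] [0.327 0.118] [0.076 0.016] 75.6 Y
0.26 [417. 153.] [ 0.667 -0.313] [0.33  0.126] -85.6 Y
```

```bash
python3 -m handwheel '[[0,1.2,-0.6,0,0,0,0],[0,1.2,-0.6,0,0,0,0],[0,0.9,-0.3,0,0,0,0],[0,0,0,0,0,0,0],[0,0,0,0,0.006,0,0.07],[0,0,0,0,0.006,0,0.07],[0,0,0,0,0,0,0]]'
python3 - <<'E'
from h import *
p,r=tool();print(np.degrees(r.as_euler('xyz')),p)
t=imaging.snapshot("top")
for q in("peg1","pan","lid"):
  for k in imaging.regions_of(t,q):
    c=t["img"][k["mask"]].mean(0);print(q,round(k["score"],2),np.round(k["centre"]),*maskpose(t,k["mask"],.15),"Y" if c[0]<40 else "")
s=imaging.snapshot("scene")
u=proj(s,[.52,-.18,.15]).astype(int);b=cv2.resize(s["img"][max(0,u[1]-110):u[1]+110,u[0]-160:u[0]+160],(640,440),interpolation=cv2.INTER_CUBIC)
cv2.imwrite("pics/c9.png",b)
E
```

```text
clock: 35.6
eef_pos: [0.4659, 0.0174, 0.1935]
eef_rot: [3.141, 0.09, 1.621]
wrist_force: [0.4, 0.1, -3.4]
grip_width: 0.0203
grasp_force: 100.3
[179.97345299   5.16122506  92.87809851] [0.46586595 0.01742256 0.19350191]
peg1 0.8 [360. 208.] [ 0.469 -0.119] [0.105 0.02 ] 3.1 
peg1 0.64 [236. 256.] [0.307 0.272] [0.1   0.024] 36.2 Y
peg1 0.62 [374. 208.] [ 0.483 -0.167] [0.094 0.022] 12.8 
peg1 0.54 [348. 214.] [ 0.466 -0.075] [0.108 0.019] 2.9 
peg1 0.54 [399. 272.] [ 0.283 -0.237] [0.085 0.018] 21.3 Y
peg1 0.52 [278. 253.] [0.334 0.139] [0.033 0.017] 73.2 Y
pan 0.6 [341. 205.] [ 0.472 -0.072] [0.182 0.159] 3.4 
lid 0.95 [415. 156.] [ 0.665 -0.307] [0.332 0.124] -86.5 Y
```

View pics/c9.png

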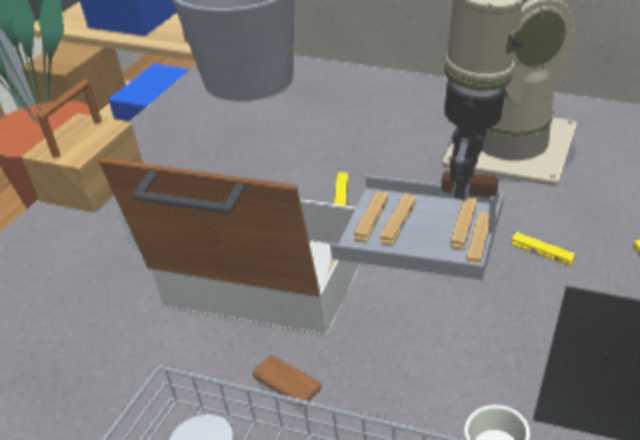

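```bash
cat > boxchk.py <<'E'
from h import *
t=imaging.snapshot("top");h=cv2.cvtColor(t["img"],cv2.COLOR_BGR2HSV)
w=cv2.inRange(h,(8,60,90),(24,220,255))
n,l,st,ce=cv2.connectedComponentsWithStats(w)
for i in range(1,n):
    if st[i,4]>25 and 200<ce[i][0]<460 and 130<ce[i][1]<290: print(np.round(ce[i]),st[i,4],*maskpose(t,l==i,.02),h[l==i].mean(0).round())
for k in imaging.regions_of(t,"peg1"):
    c=t["img"][k["mask"]].mean(0);print(round(k["score"],2),np.round(k["centre"]),*maskpose(t,k["mask"],.02),"Y" if c[0]<40 else "")
E
python3 boxchk.py
```

```text
[396. 144.] 545 [ 0.71  -0.317] [0.412 0.054] 85.4 [ 13. 164. 116.]
[375. 205.] 166 [ 0.495 -0.182] [0.107 0.02 ] 12.4 [ 18. 118. 160.]
[347. 210.] 230 [ 0.474 -0.084] [0.12  0.021] 1.0 [ 18. 115. 158.]
[360. 209.] 225 [ 0.478 -0.13 ] [0.121 0.021] 0.9 [ 18. 117. 159.]
0.6 [235. 258.] [0.297 0.305] [0.105 0.025] 36.2 Y
0.57 [375. 206.] [ 0.493 -0.183] [0.108 0.022] 11.9 
0.57 [236. 196.] [0.527 0.293] [0.279 0.236] 0.4 Y
0.51 [347. 212.] [ 0.474 -0.084] [0.12  0.021] 1.1 
0.48 [360. 211.] [ 0.475 -0.13 ] [0.113 0.028] 0.8 
0.48 [398. 278.] [ 0.261 -0.265] [0.108 0.023] 17.4 Y
```

```bash
python3 -m handwheel '[[0,-1.5,0.3,0.3,0,0,0],[0,-2,0.3,0.7,0,0,0],[0,-2,0.1,0.7,0,0,0],[0,-1.5,0,0.6,0,0,0],[0,0,0,0.2,0,0,0],[0,0,0,0,0,0,0],[0,0,0,0,0,0,0]]'
python3 boxchk.py
```

```text
clock: 36.83
eef_pos: [0.4764, -0.0528, 0.1752]
eef_rot: [3.141, 0.09, 1.623]
wrist_force: [0.0, 0.4, -3.7]
grip_width: 0.0203
grasp_force: 100.6
[396. 144.] 549 [ 0.71  -0.317] [0.412 0.054] 85.5 [ 14. 163. 117.]
[368. 208.] 215 [ 0.484 -0.158] [0.117 0.021] 0.8 [ 18. 120. 160.]
[381. 207.] 220 [ 0.489 -0.204] [0.117 0.021] 0.6 [ 18. 119. 158.]
0.76 [370. 210.] [ 0.484 -0.161] [0.117 0.021] 0.8 
0.74 [379. 208.] [ 0.487 -0.207] [0.121 0.028] 0.6 
0.64 [398. 275.] [ 0.263 -0.263] [0.106 0.017] 20.2 Y
0.57 [286. 258.] [0.316 0.121] [0.109 0.023] 74.7 Y
0.5 [233. 257.] [0.297 0.306] [0.104 0.025] 29.2 Y
```

```bash
python3 -m handwheel '[[0,-0.8,0,-2.1,0,0.12,0],[0,-0.8,0,-2.1,0,0.12,0],[0,-0.8,0,-2.1,0,0.12,0],[0,-0.8,0,-2.1,0,0.12,0]]'
python3 -m handwheel '[[0,-0.8,0,-2.1,0,0.12,0],[0,-0.8,0,-2.1,0,0.12,0],[0,-0.8,0,-2.1,0,0.12,0],[0,-0.8,0,-2.1,0,0.12,0],[0,0,0,0,0,0,0]]'
python3 boxchk.py
```

```text
clock: 37.42
eef_pos: [0.4785, -0.093, 0.2563]
eef_rot: [3.139, -0.392, 1.623]
wrist_force: [0.8, -0.0, -4.5]
grip_width: 0.0206
grasp_force: 100.6
clock: 38.05
eef_pos: [0.4817, -0.1679, 0.3059]
eef_rot: [-3.139, -0.872, 1.614]
wrist_force: [-0.4, -0.2, -3.5]
grip_width: 0.0205
grasp_force: 100.8
[396. 144.] 560 [ 0.71  -0.316] [0.408 0.054] 85.4 [ 13. 162. 119.]
[397. 217.] 64 [ 0.455 -0.261] [0.046 0.014] 0.4 [ 18. 117. 154.]
[416. 214.] 36 [ 0.469 -0.327] [0.026 0.019] 18.7 [ 18. 115. 148.]
[437. 219.] 62 [ 0.449 -0.402] [0.043 0.017] -5.9 [ 18. 123. 149.]
[428. 222.] 76 [ 0.44 -0.37] [0.053 0.016] -8.2 [ 18. 116. 148.]
0.69 [233. 256.] [0.298 0.306] [0.108 0.024] 33.5 Y
0.62 [398. 275.] [ 0.262 -0.264] [0.108 0.023] 17.4 Y
0.46 [288. 255.] [0.317 0.126] [0.103 0.025] 73.2 Y
0.45 [428. 221.] [ 0.434 -0.37 ] [0.042 0.014] -0.1 
0.41 [435. 222.] [ 0.445 -0.401] [0.036 0.016] -9.6
```

```bash
python3 -m handwheel '[[0,-0.6,0,-1.5,0,0.1,0],[0,0,0,0,0,0,0],[0,0,0,0,0,0,0],[0,0,0,0,0,0,0],[0,0.6,0,1.5,0,-0.1,0],[0,0.8,0,2.1,0,-0.12,0],[0,0.8,0,2.1,0,-0.12,0],[0,0.8,0,2.1,0,-0.12,0]]'
python3 -m handwheel '[[0,0.8,0,2.1,0,-0.12,0],[0,0.8,0,2.1,0,-0.12,0],[0,0.8,0,2.1,0,-0.12,0],[0,0.8,0,2.1,0,-0.12,0],[0,2,0,-1,0,0,0],[0,3,0,-1,0,0,0],[0,3,0,-1,0,0,0],[0,2,-1,-0.5,0,0,0]]'
python3 boxchk.py
```

```text
clock: 39.15
eef_pos: [0.4788, -0.1021, 0.2804]
eef_rot: [3.139, -0.504, 1.624]
wrist_force: [0.4, 0.9, -2.4]
grip_width: 0.0203
grasp_force: 100.7
clock: 40.15
eef_pos: [0.4613, 0.0539, 0.2516]
eef_rot: [3.14, -0.034, 1.623]
wrist_force: [-1.0, 0.0, -3.1]
grip_width: 0.0206
grasp_force: 100.8
[396. 144.] 546 [ 0.71  -0.317] [0.412 0.053] 85.4 [ 13. 163. 116.]
[412. 202.] 182 [ 0.508 -0.314] [0.107 0.02 ] 18.7 [ 18. 119. 159.]
[375. 205.] 166 [ 0.495 -0.182] [0.107 0.02 ] 12.4 [ 18. 118. 160.]
[397. 208.] 148 [ 0.485 -0.259] [0.107 0.017] 3.8 [ 18. 116. 147.]
[438. 210.] 157 [ 0.481 -0.405] [0.106 0.021] -0.2 [ 18. 120. 143.]
[429. 213.] 157 [ 0.468 -0.373] [0.109 0.017] -8.2 [ 18. 117. 142.]
0.74 [398. 277.] [ 0.262 -0.262] [0.107 0.022] 20.0 Y
0.73 [414. 200.] [ 0.506 -0.316] [0.106 0.02 ] 18.7 
0.69 [394. 207.] [ 0.485 -0.259] [0.107 0.018] 0.3 
0.67 [233. 259.] [0.297 0.306] [0.107 0.023] 31.0 Y
0.63 [428. 214.] [ 0.466 -0.374] [0.107 0.021] -7.2 
0.52 [373. 206.] [ 0.493 -0.182] [0.108 0.023] 13.6 
0.46 [437. 214.] [ 0.479 -0.405] [0.11  0.025] -3.5
```

```bash
python3 - <<'E'
from h import *
plan([(.455,.2966,.16,183)],4)
plan([(.455,.15,.2,138),(.456,.2966,.15,183)],4)
E
```

```text
[2.7, 0.1, 1.1, 0.003, -0.003, -0.174]; [2.6, 0.5, 1.1, 0.003, -0.003, -0.174]; [2.5, 1.0, 1.1, 0.003, -0.003, -0.174]; [2.3, 1.4, 1.1, 0.003, -0.003, -0.174]; [2.0, 1.8, 1.1, 0.003, -0.003, -0.174]; [1.7, 2.1, 1.1, 0.003, -0.003, -0.174]; [1.3, 2.4, 1.0, 0.003, -0.003, -0.174]; [0.8, 2.5, 1.0, 0.003, -0.003, -0.174]
[0.4, 2.7, 1.0, 0.003, -0.003, -0.174]
[1.9, 0.0, 1.1, 0.003, -0.006, -0.157]; [1.9, 0.3, 1.1, 0.003, -0.006, -0.157]; [1.8, 0.6, 1.1, 0.003, -0.006, -0.157]; [1.7, 0.9, 1.1, 0.003, -0.006, -0.157]; [1.5, 1.1, 1.0, 0.003, -0.006, -0.157]; [1.9, 2.2, 1.0, 0.0, 0.0, -0.157]; [1.6, 2.5, 1.0, 0.0, 0.0, -0.157]; [1.2, 2.7, 1.0, 0.0, 0.0, -0.157]
[0.7, 2.8, 1.0, 0.0, 0.0, -0.157]; [0.3, 2.9, 1.0, 0.0, 0.0, -0.157]
```

```bash
python3 -m handwheel '[[0,2.7,0.1,1,0.003,-0.003,-0.174],[0,2.6,0.5,1,0.003,-0.003,-0.174],[0,2.5,1,1,0.003,-0.003,-0.174],[0,2.3,1.4,1,0.003,-0.003,-0.174],[0,2,1.8,1,0.003,-0.003,-0.174],[0,1.7,2.1,1,0.003,-0.003,-0.174],[0,1.3,2.4,1,0.003,-0.003,-0.174],[0,0.8,2.5,1,0.003,-0.003,-0.174]]'
python3 -m handwheel '[[0,0.4,2.7,1,0.003,-0.003,-0.174],[0,0,0,0,0,0,0],[0,0,0,0,0,0,0]]'
python3 - <<'E'
from h import *
plan([(.456,.2966,.10,183)],4);p,r=tool()
t=imaging.snapshot("top")
for q in ("pan","mat"):
  for k in imaging.regions_of(t,q)[:2]: print(q,round(k["score"],2),*maskpose(t,k["mask"],.12 if q=="pan" else .004))
w=imaging.snapshot("wrist")
cv2.imwrite("pics/x.png",w["img"])
h=cv2.cvtColor(w["img"],cv2.COLOR_BGR2HSV);m=cv2.inRange(h,(0,80,40),(12,255,140));n,l,s,c=cv2.connectedComponentsWithStats(m)
print([(s[i].tolist()) for i in range(1,n) if s[i,4]>400])
E
```

```text
clock: 41.25
eef_pos: [0.4567, 0.2676, 0.1732]
eef_rot: [-3.14, -0.004, 3.017]
wrist_force: [0.6, -0.8, -2.4]
grip_width: 0.0205
grasp_force: 100.5
clock: 41.62
eef_pos: [0.4562, 0.2939, 0.1632]
eef_rot: [-3.137, -0.001, -3.099]
wrist_force: [0.5, 0.1, -3.1]
grip_width: 0.0208
grasp_force: 100.7
[0.0, 0.1, 3.2, -0.002, 0.0, -0.005]; [0.0, 0.1, 3.2, -0.002, 0.0, -0.005]
pan 0.65 [0.508 0.295] [0.211 0.182] 2.3
mat 0.66 [0.528 0.296] [0.285 0.24 ] 2.1
[[288, 170, 54, 164, 7375]]
```

```bash
python3 -m handwheel '[[0,-0.5,0.1,2.5,0,0,0],[0,-0.5,0.1,3,0,0,0],[0,0,0,2,0,0,0],[0,0,0,0.8,0,0,0],[0,0,0,0.4,0,0,0],[0,0,0,0.2,0,0,0],[0,0,0,0,0,0,0]]'
```

```text
clock: 42.7
eef_pos: [0.4658, 0.2975, 0.0746]
eef_rot: [-3.138, 0.002, -3.095]
wrist_force: [-3.0, 1.1, 2.8]
grip_width: 0.0205
grasp_force: 100.6
```

```bash
python3 -m handwheel '[[0,0,0,0.2,0,0,0],[0,0,0,0,0,0,0],[2.2,0,0,0,0,0,0],[3,0,0,0,0,0,0],[4.5,0,0,0,0,0,0],[4.5,0,0,0,0,0,0],[4.5,0,0,0,0,0,0]]' 40
python3 -m handwheel '[[4.5,0,0,-2,0,0,0],[4.5,0,0,-5,0,0,0],[4.5,0,0,-5,0,0,0],[4.5,0,0,-5,0,0,0],[4.5,0,0,-3,0,0,0]]'
python3 - <<'E'
from h import *
t=imaging.snapshot("top")
for q in ("pan","mat"):
  for k in imaging.regions_of(t,q)[:2]: print(q,round(k["score"],2),*maskpose(t,k["mask"],.025 if q=="pan" else .004))
w=imaging.snapshot("wrist")
for q in ("pan","mat"):
  for k in imaging.regions_of(w,q)[:2]: print("w",q,round(k["score"],2),*maskpose(w,k["mask"],.025 if q=="pan" else .004))
plan([(.46,.0,.33,138),(.60,-.28,.37,93.3)],5)
E
```

```text
clock: 43.58
eef_pos: [0.4655, 0.2969, 0.0719]
eef_rot: [-3.137, 0.0, -3.096]
wrist_force: [0.1, 0.0, -0.6]
grip_width: 0.0448
grasp_force: 0.0
clock: 44.2
eef_pos: [0.4652, 0.2987, 0.2759]
eef_rot: [-3.138, 0.003, -3.095]
wrist_force: [1.1, -0.3, -0.1]
grip_width: 0.0453
grasp_force: 0.0
mat 0.91 [0.526 0.295] [0.279 0.24 ] 1.3
mat 0.21 [0.742 0.148] [0.079 0.075] 47.2
w pan 0.62 [0.522 0.299] [0.213 0.182] 3.0
w pan 0.6 [0.392 0.571] [0.14  0.105] 71.9
w mat 0.63 [0.528 0.298] [0.282 0.241] 0.7
[0.3, -4.2, -0.8, -0.001, 0.0, 0.111]; [-0.2, -4.3, -0.8, -0.001, 0.0, 0.111]; [-0.7, -4.2, -0.8, -0.001, 0.0, 0.111]; [-1.1, -4.1, -0.8, -0.001, 0.0, 0.111]; [-1.6, -3.9, -0.8, -0.001, 0.0, 0.111]; [-2.0, -3.7, -0.8, -0.001, 0.0, 0.111]; [-2.4, -3.5, -0.8, -0.001, 0.0, 0.111]; [-4.2, -1.6, -0.6, 0.0, 0.0, 0.111]
[-4.3, -1.2, -0.6, 0.0, 0.0, 0.111]; [-4.4, -0.7, -0.6, 0.0, 0.0, 0.111]; [-4.5, -0.2, -0.6, 0.0, 0.0, 0.111]; [-4.5, 0.3, -0.6, 0.0, 0.0, 0.111]; [-4.4, 0.8, -0.6, 0.0, 0.0, 0.111]; [-4.3, 1.3, -0.6, 0.0, 0.0, 0.111]
```

```bash
python3 -m handwheel '[[4,0.3,-4.2,-1.5,0,0,0.111],[4,-0.2,-4.3,-1.5,0,0,0.111],[4,-0.7,-4.2,-1.5,0,0,0.111],[4,-1.1,-4.1,-1.5,0,0,0.111],[4,-1.6,-3.9,-1.5,0,0,0.111],[4,-2,-3.7,-1.5,0,0,0.111],[4,-2.4,-3.5,-1,0,0,0.111],[4,-4.2,-1.6,0,0,0,0.111]]'
python3 -m handwheel '[[4,-4.3,-1.2,0,0,0,0.111],[4,-4.4,-0.7,0,0,0,0.111],[4,-4.5,-0.2,0,0,0,0.111],[4,-4.5,0.3,0,0,0,0.111],[4,-4.4,0.8,0,0,0,0.111],[4,-4.3,1.3,0,0,0,0.111],[4,0,0,0,0,0,0]]'
cat > hd.py <<'E'
from h import *
t=imaging.snapshot("wrist");p,r=tool();print(np.round(p,4),np.degrees(r.as_euler('xyz')).round(1))
hsv=cv2.cvtColor(t["img"],cv2.COLOR_BGR2HSV)
# expected handle ends for lid angles
b=np.radians(3.3);c=np.array([.507,-.289,0]);ex=np.array([np.cos(b),np.sin(b),0]);ey=np.array([-ex[1],ex[0],0])
h0=np.array([.4128,-.2925,.09])+.2*ex
for th in (1.45,1.5,1.55,1.6,1.65,1.7):
    m=h0+ex*(-.2*np.cos(th)+.048*np.sin(th))+np.array([0,0,.2*np.sin(th)+.048*np.cos(th)])
    e=h0+ex*(-.21*np.cos(th)+.008*np.sin(th))+np.array([0,0,.21*np.sin(th)+.008*np.cos(th)])
    print(th,np.round(m,3),"handle",np.round(proj(t,m)),"left end",np.round(proj(t,m+ey*.06)),"edge L",np.round(proj(t,e+ey*.135)))
d=hsv[...,2]<85
for row in range(60,230,20):
    xs=np.nonzero(d[row,200:560])[0]+200
    wx=np.nonzero((hsv[row,:,0]<20)&(hsv[row,:,1]>110))[0]
    print(row,"dark",(xs.min(),xs.max(),len(xs)) if len(xs) else None,"wood",(wx.min(),wx.max(),len(wx)) if len(wx) else None)
for k in imaging.regions_of(t,"lid_handle"): print(round(k["score"],2),k["centre"],cv2.boundingRect(k["mask"].astype(np.uint8)))
E
python3 hd.py
```

```text
clock: 45.5
eef_pos: [0.4804, -0.0398, 0.3744]
eef_rot: [-3.136, 0.009, 2.294]
wrist_force: [0.9, 0.6, 0.3]
grip_width: 0.0404
grasp_force: 0.0
clock: 46.38
eef_pos: [0.6009, -0.2824, 0.3716]
eef_rot: [-3.139, 0.002, 1.629]
wrist_force: [-0.4, -0.1, -0.8]
grip_width: 0.0401
grasp_force: 0.0
[ 0.6009 -0.28    0.3726] [-1.799e+02  1.000e-01  9.360e+01]
1.45 [ 0.636 -0.28   0.294] handle [360. 203.] left end [364. 129.] edge L [310.  17.]
1.5 [ 0.646 -0.279  0.293] handle [372. 203.] left end [376. 129.] edge L [325.  16.]
1.55 [ 0.656 -0.278  0.291] handle [384. 202.] left end [389. 129.] edge L [341.  16.]
1.6 [ 0.666 -0.278  0.289] handle [395. 202.] left end [401. 129.] edge L [356.  16.]
1.65 [ 0.676 -0.277  0.286] handle [405. 201.] left end [412. 129.] edge L [371.  17.]
1.7 [ 0.686 -0.277  0.282] handle [415. 199.] left end [423. 129.] edge L [386.  18.]
60 dark (np.int64(337), np.int64(552), 33) wood (np.int64(337), np.int64(639), 154)
80 dark (np.int64(200), np.int64(547), 42) wood (np.int64(327), np.int64(639), 149)
100 dark (np.int64(201), np.int64(527), 29) wood (np.int64(356), np.int64(639), 146)
120 dark (np.int64(204), np.int64(536), 23) wood (np.int64(357), np.int64(639), 122)
140 dark (np.int64(206), np.int64(531), 61) wood (np.int64(368), np.int64(634), 120)
160 dark (np.int64(208), np.int64(526), 21) wood (np.int64(367), np.int64(627), 114)
180 dark (np.int64(210), np.int64(507), 20) wood (np.int64(260), np.int64(620), 114)
200 dark (np.int64(325), np.int64(421), 18) wood (np.int64(365), np.int64(612), 122)
220 dark (np.int64(214), np.int64(419), 27) wood (np.int64(364), np.int64(605), 120)
0.86 [359.5, 163.8] (324, 24, 106, 313)
```

```bash
python3 - <<'E'
from h import *
t=imaging.snapshot("wrist");v=t["img"].astype(int)
for row in (135,150,165,185,205): print(row,[ (c,*v[row,c]) for c in range(380,440,6)])
E
```

```text
135 [(380, np.int64(84), np.int64(81), np.int64(79)), (386, np.int64(85), np.int64(81), np.int64(80)), (392, np.int64(84), np.int64(81), np.int64(80)), (398, np.int64(85), np.int64(81), np.int64(80)), (404, np.int64(85), np.int64(81), np.int64(80)), (410, np.int64(86), np.int64(82), np.int64(81)), (416, np.int64(86), np.int64(82), np.int64(80)), (422, np.int64(86), np.int64(81), np.int64(80)), (428, np.int64(195), np.int64(189), np.int64(184)), (434, np.int64(132), np.int64(127), np.int64(125))]
150 [(380, np.int64(134), np.int64(132), np.int64(135)), (386, np.int64(126), np.int64(124), np.int64(127)), (392, np.int64(136), np.int64(134), np.int64(137)), (398, np.int64(137), np.int64(136), np.int64(138)), (404, np.int64(132), np.int64(129), np.int64(132)), (410, np.int64(134), np.int64(131), np.int64(135)), (416, np.int64(88), np.int64(83), np.int64(82)), (422, np.int64(88), np.int64(83), np.int64(82)), (428, np.int64(135), np.int64(133), np.int64(136)), (434, np.int64(169), np.int64(159), np.int64(156))]
165 [(380, np.int64(135), np.int64(132), np.int64(136)), (386, np.int64(129), np
[... 767 characters left out ...]
np.int64(82), np.int64(80)), (422, np.int64(74), np.int64(71), np.int64(69)), (428, np.int64(176), np.int64(167), np.int64(163)), (434, np.int64(174), np.int64(165), np.int64(161))]
205 [(380, np.int64(133), np.int64(130), np.int64(133)), (386, np.int64(130), np.int64(127), np.int64(131)), (392, np.int64(133), np.int64(130), np.int64(133)), (398, np.int64(139), np.int64(137), np.int64(139)), (404, np.int64(129), np.int64(127), np.int64(130)), (410, np.int64(86), np.int64(82), np.int64(80)), (416, np.int64(87), np.int64(82), np.int64(81)), (422, np.int64(132), np.int64(128), np.int64(132)), (428, np.int64(129), np.int64(126), np.int64(129)), (434, np.int64(133), np.int64(130), np.int64(133))]
```

```bash
python3 -m handwheel '[[3,0,2.8,0,0,0,0],[3,-0.1,2.8,0,0,0,0],[3,-0.1,2.8,0,0,0,0],[3,0,0,3,0,0,0],[3,0,0,3.5,0,0,0],[3,0,0,2.5,0,0,0],[3,0,0,0,0,0,0]]' 25
python3 -m handwheel '[[3,0,0,1.5,0,0,0],[3,0,0,1.5,0,0,0],[3,0,0,0,0,0,0]]'
python3 -m handwheel '[[0,0,0,0,0,0,0],[0,0,0,0,0,0,0],[0,0,0,0,0,0,0],[0,0,0,0,0,0,0]]' 25
```

```text
clock: 47.4
eef_pos: [0.6837, -0.2757, 0.2834]
eef_rot: [-3.139, 0.004, 1.635]
wrist_force: [0.5, -0.0, 1.2]
grip_width: 0.0296
grasp_force: 0.0
clock: 47.78
eef_pos: [0.6843, -0.2764, 0.2532]
eef_rot: [-3.14, 0.004, 1.634]
wrist_force: [-1.2, -0.0, 0.4]
grip_width: 0.0299
grasp_force: 0.0
clock: 48.28
eef_pos: [0.685, -0.2764, 0.2552]
eef_rot: [3.14, 0.005, 1.634]
wrist_force: [0.9, -0.2, 2.4]
grip_width: 0.011
grasp_force: 24.9
```

```bash
python3 -m handwheel '[[0,0,-1,-0.3,0,0,0],[0,0,-1,-0.3,0,0,0],[0,0,-2,-0.4,0,0,0],[0,0,-2,-0.2,0,0,0],[0,0,-2,0,0,0,0],[0,0,-2,0.2,0,0,0],[0,0,0,0,0,0,0]]' 25
```

```text
clock: 49.15
eef_pos: [0.5833, -0.2825, 0.2649]
eef_rot: [-3.14, 0.005, 1.633]
wrist_force: [-2.0, 2.8, 4.0]
grip_width: 0.0108
grasp_force: 26.0
```

```bash
python3 -m handwheel '[[0,0,-1,0.2,0,0,0],[0,0,-2,0.5,0,0,0],[0,0,-1.9,0.6,0,0,0],[0,0,-1.9,0.8,0,0,0],[0,0,0,0,0,0,0]]' 25
```

```text
clock: 49.78
eef_pos: [0.5157, -0.2865, 0.2429]
eef_rot: [-3.139, 0.003, 1.634]
wrist_force: [-3.5, 3.9, 1.0]
grip_width: 0.0109
grasp_force: 25.6
```

```bash
python3 -m handwheel '[[0,0,-1.7,1.2,0,0,0],[0,0,-1.6,1.3,0,0,0],[0,0,-1.4,1.4,0,0,0],[0,0,-1.3,1.6,0,0,0],[0,0,-1.1,1.7,0,0,0],[0,0,0,0,0,0,0]]' 25
```

```text
clock: 50.52
eef_pos: [0.4398, -0.291, 0.1692]
eef_rot: [-3.127, 0.0, 1.632]
wrist_force: [-29.6, 8.9, 14.6]
grip_width: 0.011
grasp_force: 29.2
```

```bash
python3 -m handwheel '[[0,0,-0.3,-0.2,0,0,0],[0,0,-0.5,0.9,0,0,0],[0,0,-0.4,0.9,0,0,0],[0,0,-0.4,0.95,0,0,0],[0,0,-0.4,0.95,0,0,0],[0,0,0,0,0,0,0]]' 25
```

```text
clock: 51.28
eef_pos: [0.4223, -0.292, 0.1345]
eef_rot: [-3.133, 0.001, 1.633]
wrist_force: [-16.3, 6.9, 4.6]
grip_width: 0.0112
grasp_force: 28.3
```

```bash
python3 -m handwheel '[[0,0,-0.3,0.5,0,0,0],[0,0,-0.2,0.5,0,0,0],[0,0,-0.2,0.5,0,0,0],[0,0,-0.2,0.5,0,0,0],[0,0,-0.1,0.4,0,0,0],[0,0,0,0.3,0,0,0],[0,0,0,0,0,0,0]]' 25
```

```text
clock: 52.15
eef_pos: [0.4139, -0.2925, 0.108]
eef_rot: [-3.136, 0.001, 1.634]
wrist_force: [-9.4, 6.2, -0.5]
grip_width: 0.0108
grasp_force: 28.3
```

```bash
python3 -m handwheel '[[0,0,-0.1,0.2,0,0,0],[0,0,0,0.2,0,0,0],[0,0,0,0,0,0,0]]' 25;  python3 -m handwheel '[[0,0,0,0.2,0,0,0],[0,0,0,0,0,0,0]]' 25
```

```text
clock: 52.52
eef_pos: [0.4131, -0.2926, 0.1046]
eef_rot: [-3.136, 0.001, 1.634]
wrist_force: [-11.9, 7.4, 7.0]
grip_width: 0.0111
grasp_force: 29.0
clock: 52.78
eef_pos: [0.4131, -0.2927, 0.1041]
eef_rot: [-3.135, 0.002, 1.634]
wrist_force: [-20.0, 11.4, 28.6]
grip_width: 0.0106
grasp_force: 31.1
```

```bash
python3 -m handwheel '[[0,0,0,-0.2,0,0,0],[3,0,0,0,0,0,0],[3,0,0,0,0,0,0],[3,0,0,0,0,0,0],[3,0,0,-3,0,0,0],[3,0,0,-5,0,0,0],[3,0,0,-5,0,0,0],[3,0,0,-5,0,0,0]]' 25
python3 - <<'E'
from h import *
w=imaging.snapshot("wrist");t=imaging.snapshot("top");s=imaging.snapshot("scene")
v=t["img"].max(2)[222:235,385:445]<75;ys,xs=np.nonzero(v);print("handle",xs.mean()+385,ys.mean()+222,len(xs))
for q,z in (("lid",.098),("pan",.025),("brush",.034),("ramekin",.045),("mug",.085),("jar",.1)):
  for k in imaging.regions_of(t,q)[:1]: print(q,round(k["score"],2),np.round(k["centre"]),*maskpose(t,k["mask"],z))
for k in imaging.regions_of(s,"pan")[:1]:
  print("scene pan",k["score"],cv2.boundingRect(k["mask"].astype(np.uint8)))
# scene: gap at the lid front edge? predicted vs seen lid far edge/handle
for k in imaging.regions_of(s,"lid")[:1]: print("scene lid",cv2.boundingRect(k["mask"].astype(np.uint8)))
o=get_obs();print(o["eef_pos"],o["wrist_force"],o["grip_width"])
E
```

```text
clock: 53.78
eef_pos: [0.4153, -0.2932, 0.2874]
eef_rot: [3.141, 0.005, 1.634]
wrist_force: [1.9, -0.5, -0.6]
grip_width: 0.0302
grasp_force: 0.0
handle 425.72202166064983 228.37906137184115 277
lid 0.8 [406. 197.] [ 0.506 -0.291] [0.27 0.21] -86.6
pan 0.74 [239. 194.] [0.522 0.298] [0.221 0.187] 2.2
brush 0.68 [370. 141.] [ 0.713 -0.16 ] [0.089 0.039] 72.5
ramekin 0.87 [283. 135.] [0.731 0.142] [0.083 0.078] 1.3
mug 0.9 [165. 228.] [0.39  0.534] [0.108 0.098] 73.4
scene pan 0.74 (379, 199, 69, 88)
scene lid (173, 154, 105, 62)
[ 0.41505056 -0.29306312  0.2849189 ] [-0.32592846 -0.01279895 -0.42994632] 0.029783122664919177
```

```bash
python3 - <<'E'
from h import *
a=cv2.imread("pics/scene0.png");s=imaging.snapshot("scene")
for n,(y0,y1,x0,x1) in {"lid":(180,232,176,282),"pan":(200,300,365,460)}.items():
    d=cv2.absdiff(a,s["img"])[y0:y1,x0:x1].max(2);print(n,(d>25).sum(),np.argwhere(d>25)[:12].tolist() if n=="lid" else "")
m0=proj(s,[.4128,-.2925,.138]);print(m0)
for q in (.0,.06,.1):
    print(q,[np.round(proj(s,[.6125-.21*np.cos(q),-.281+y,.098+.21*np.sin(q)]),1).tolist() for y in (-.135,.135)])
E
```

```text
lid 2 [[19, 90], [28, 85]]
pan 1070 
[238.26121782 157.8281765 ]
0.0 [[207.7, 160.0], [282.7, 173.8]]
0.06 [[206.9, 157.0], [282.5, 170.7]]
0.1 [[206.4, 155.0], [282.3, 168.7]]
```

```bash
python3 -c "
from rig import arm
print(arm.finish_job())"
```

```text
the job is handed in; nothing more can be done
None
```

I handed the job in at about 54 s, with no verdict returned: all five pegs are in the box, the lid is shut and the empty pan is back on its mat, about 5 mm off centre. On the way over the pan bumped the open lid and knocked one peg into the box early, which the rules allow. The brush, ramekin and mug ended where they started; the jar was not re-checked.

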